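# Weigh a vial from the pocket tray

## Robot

A 7-joint arm with a two-finger parallel gripper is mounted at the origin on a cart in front of the work surface, level with it; the furniture and walls round the work are solid. World frame = base frame: x ahead of the robot, y to its left, z up, the work surface at z = 0. Lengths are in m, angles in rad, forces in N, time in s.
With the tool pointing down it reaches from about 0.425 to 0.925 m from the base axis. Payload 6.8 kg.
Tool frame: the origin (TCP) lies on the centre line of the jaws, within the pads' length; the fingertips stand 25 mm ahead of it and the grasp point (between the pads) lies 6 mm ahead of it; z points along the fingers, y is the line along which they close (so a half turn about z gives the same grasp; the last joint's range is limited). The gripper opens to 85 mm and grips with 20 to 120 N. Pads are 22 mm wide; open, the fingers measure 114 mm over their backs; the gripper's body (76 mm by 85 mm) begins 54 mm behind the grasp point. The pads swing forward as they close: fully open they stand 13 mm farther back than shut.
Start: joints at [1.078, 0.477, 0.022, 1.555, -0.011, 1.109, -0.083], TCP at [0.253, -0.626, 0.256] pointing down, gripper open.
Joint ranges: [-2.96, 2.96], [-0.34, 2.1], [-1.41, 1.46], [0.24, 2.44], [-1.37, 4.51], [0.17, 1.92], [-2.96, 2.96]. Speed limits (rad/s): [2.39, 2.39, 3.14, 3.14, 3.14, 3.14, 3.14].

## Interface

Orientations are given as a rotation vector (axis times angle).
In Python, from bench import telemetry, grab_frame, job gives the robot as it stands.
- The arm moves only by the tool apply_moves, never from a script. Its argument "rows" is a list of rows, each a list of 2 entries, a list of its own where there are three numbers: the shift along the tool's x, y, z each as a share of 250 mm, from -1 to 1, then the turn, a rotation vector about the tool's x, y, z each as a share of pi rad, from -1 to 1. A call has 1 to 10 rows; each row is the pose to reach, as a shift and turn from the pose commanded when the call began, along the tool's axes at that moment, turning the shorter way round; what a row does not reach only later rows make up. A row lasts 1/8 s, in which the tool goes at most 62.5 mm and 10.7 degrees, less where a joint would pass 70% of its speed; a pose out of reach is approached as far as the arm can. A call with a number of a shift or a turn outside -1 to 1 is refused whole. A call with a gripper value outside its range is refused whole. "jaw" is the gripper's target within -1 to 1 (fully open at 1, half-way at 0, shut at -1), set as the call begins (left out, the last holds). The fingers move at their own pace and stop on an object; "newtons" is the grip in N (left out, the last holds). Time passes only in rows, so rows that repeat a pose let the fingers close. It gives the time, the measured TCP pose, the force, the opening and the grip force at its end, in the units of the state.
- telemetry.get_obs(): the state, without advancing time (a new reading comes with each control period).
- grab_frame(name): name is "scene" or "top"; returns a dict with "frame" (420x560x3 uint8, red, green, blue), "vertical_fov" (degrees; the focal length in pixels is half the picture's height over the tangent of half this angle, whatever the lens; pixels are square), "cx", "cy" (the principal point, pixels), "k1" (the pictures are not rectified: a ray, as slopes to the right and down, at radius r is drawn at 1 + k1 r^2 times it, then the intrinsics apply), "origin" and "attitude" of the camera in the world. Camera axes: x right, y up, looking along -z (the intrinsics and any distortion apply to the point x, -y, -z); pixel columns grow to the right and rows downward; lengths in m; the calibration is good to about 2 mm. A picture is of the moment at which its call begins. There is no depth.
- job.hand_in(): hands the job in; it is judged then, once.
The state is a dict: "clock": time; "joints": joint angles; "qvel": joint speeds; "tau": joint torques, N m; "tcp_pos": TCP position; "orientation": TCP orientation; "contact_force": force on the tool from outside, world axes, zero at the start; "moment": the same for the moment, N m; "grip_width": finger opening in m; "gripper_force": force on a finger pad.
Only numpy, scipy, OpenCV 4.12 (cv2) and the standard library are available. Lean on these libraries where they do the work, as an engineer would, in place of code of your own. Each camera call takes 0.05 s, during which the arm holds its last target. There are 200 camera calls.

## Task

Pluck the capped vial out of its pocket in the tray and lay it in the sloping rest, its base down against the foot stop and its cap up the slope, and let go of it there. Then take it again another way and set it down gently, standing upright with its cap up, on the round pan of the balance, and let go. Leave everything else where it is.

Things in the scene. Friction and masses are not known exactly. Their poses are not given: they have to be found in the camera images.
- vial: Capped seed vial, clear tube 21 mm in diameter, white cap 22.4 mm (last 15 mm), 69 mm long, 15 to 31 g. Starts in any one of the tray's three pockets, lying with its axis level 17 mm above the bench, cap to the tray's +x. Origin: centre of its flat base; z axis along the tube from base to cap. Its sides are bare to the fingers, in the tray, from about 28 to 62 mm from the base.
- vial_cap (a point): Centre of the outer face of the vial's cap, on the vial's axis, 69 mm from its base.
- spool_1: Dark steel spacer spool, waisted, 42 mm long, two end flanges 21 mm in diameter and 6 mm thick on a 13 mm waist, lying in a pocket of the tray; origin at one end, underside. To be left there.
- spool_2: Another such spool, 21 x 42 mm, lying in another pocket; to be left there.
- pocket_tray: Fixed black tray 100 x 200 x 24 mm (x, y, z), origin centre of underside. Three pockets along its x, 25 mm wide, 72 mm long, at y = -62, 0, +62 mm. Floor of pockets and trough 6 mm above the bench, walls 24 mm. A finger trough as deep as the pockets crosses all three along y, from x = -7 to +27 mm; elsewhere walls stand 2 mm from the vial.
- slant_rest: Fixed grey rest, base plate 100 x 56 x 6 mm, origin centre of underside. Holds a vial at 45 degrees, axis in its xz plane, climbing to its +x. A 12 mm wide spine carries the vial's underside up to 50 mm from its base; two cheeks 26 mm apart (34 outside), 3.5 mm above the axis, flank its lowest 25 mm only; a foot stop carries its base. Friction may keep it from sliding down to the stop.
- rest_seat (a point): Where the centre of the vial's base lies when the vial is home in the rest (on the vial's axis, at the face of the foot stop), 24 mm above the bench.
- rest_cap (a point): Where the centre of the cap's outer face lies when the vial is home in the rest: 69 mm up the 45 degree slope from rest_seat.
- balance: White bench balance fixed to the bench, 160 x 130 mm, case top 32 mm high, display panel on its -x side up to 37 mm; origin at the centre of its underside.
- pan (a point): Centre of the upper face of the balance's round metal pan, 100 mm in diameter, rigid, 44 mm above the bench.
- beaker: Beaker 70 mm in diameter, 81 mm high, standing on the bench; bystander, origin at the centre of its base.
- tape_roll: Black tape roll 60 mm in diameter, 19 mm high, lying on the bench; bystander.
Things that resemble listed ones, but are neither listed nor needed, are in the scene too. Leave any yellow look-alike of the balance alone.

How it is judged:
On the way, in this order (a step that is already met when the one before it is completed fails the run):
1. the vial is plucked clear of the tray, its base and cap both more than 60 mm above the bench (height (world z) of each of vial, vial_cap above 0.06 m), for 0.1 s.
2. the vial lies home in the sloping rest, base within 8 mm of its seat and cap up the slope within 12 mm of its place, let go and still (distance between vial and rest_seat below 0.008 m and distance between vial_cap and rest_cap below 0.012 m and contact force between the fingers and vial below 0.05 N and linear speed of vial below 0.02 m/s), for 0.2 s.
At the end, for the whole second after the job is handed in: The vial stands at rest upright (within 0.08 rad), cap up, its base on the balance's pan (within 4 mm in height) and within 37 mm of the pan's centre, let go by the fingers (angle between vial's own z axis and vertical below 0.08 rad and horizontal distance between vial and pan below 0.037 m and z of vial in the frame of pan between -0.004 and 0.004 m and linear speed of vial below 0.01 m/s and contact force between the fingers and vial below 0.05 N); the robot touches nothing.
It fails at once if the vial is banged or pressed onto the balance with more than 30 N (contact force between vial and balance above 30 N).
It fails at once if a spool is moved more than 20 mm (distance of any of spool_1, spool_2 from where it was at the start of the episode above 0.02 m).
It fails at once if the beaker or the tape roll is moved more than 30 mm (distance of any of beaker, tape_roll from where it was at the start of the episode above 0.03 m).
It also fails if it takes over 53 s, if anything falls off the work surface, if the arm or the gripper's body presses on something with over 40 N, if the wrist force passes 120 N, or if a joint passes its speed limit or range.

## Working session

There is one attempt and no reset: what is moved stays moved. The work goes in short steps, Python scripts to look and compute and a tool call to move; the robot and the scene stay as the last step left them, time stands still between calls to the robot, and variables do not carry over. Pictures are saved under pics/ and viewed, at most 11 in all, crops included, and the job is handed in when it is done.

Besides the shell and the picture viewer there is one more tool, called after "Call:" as name(argument=value, ...), one argument or row to a line, values as JSON. apply_moves: Moves the arm, as the interface text tells. Its arguments: {"type":"object","properties":{"rows":{"type":"array"},"jaw":{"type":"number"},"newtons":{"type":"number"}},"required":["rows"]}

```bash
mkdir -p pics; python3 - <<'E'
from bench import telemetry, grab_frame
import cv2,json
for n in("scene","top"):
    f=grab_frame(n); cv2.imwrite(f"pics/{n}0.png",f["frame"][:,:,::-1])
    print(n,{k:(v.tolist() if hasattr(v,'tolist') else v) for k,v in f.items() if k!="frame"})
print(telemetry.get_obs())
E
```

```text
scene {'vertical_fov': 50.308688848988574, 'cx': 282.3219091416116, 'cy': 207.39662543859026, 'k1': -0.002903409972465953, 'origin': [-0.11195059587780579, 0.38079867110709026, 0.9497008725125344], 'attitude': [0.4335838479066032, -0.6998802640404194, -1.9195438363483086]}
top {'vertical_fov': 52.063712685238926, 'cx': 279.68806307236633, 'cy': 207.89267188772538, 'k1': -0.1143134047242664, 'origin': [0.37834492896659194, 0.06462179889969898, 1.19814766210294], 'attitude': [0.1375238126342709, -0.12167038034519048, -1.5592423705353]}
{'clock': 0.1, 'joints': array([ 1.07787458,  0.47772407,  0.02234315,  1.55633514, -0.01152452,
        1.10933936, -0.08308516]), 'qvel': array([ 0.00101187, -0.00276731, -0.0005253 , -0.00277575, -0.00086204,
        0.00011503,  0.00038054]), 'tau': array([ 4.50463340e-03, -5.97765148e+01,  1.61390796e+00, -2.81956851e+01,
        1.28413725e-02,  5.02125462e-03,  3.89918523e-05]), 'tcp_pos': array([ 0.25320213, -0.62517349,  0.25542584]), 'orientation': array([-3.08201582e+00, -6.00479406e-01,  6.58125570e-04]), 'contact_force': array([ 0.2891382 , -1.00669769,  1.10657272]), 'moment': array([-0.0027651 , -0.01070471,  0.00824574]), 'gripper_force': 0.0, 'grip_width': 0.085394527818896}
```

View pics/scene0.png

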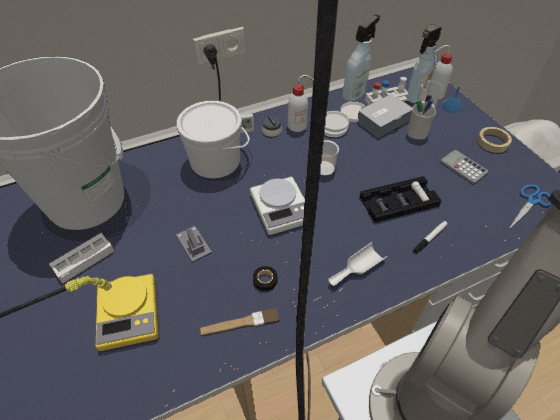

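View pics/top0.png

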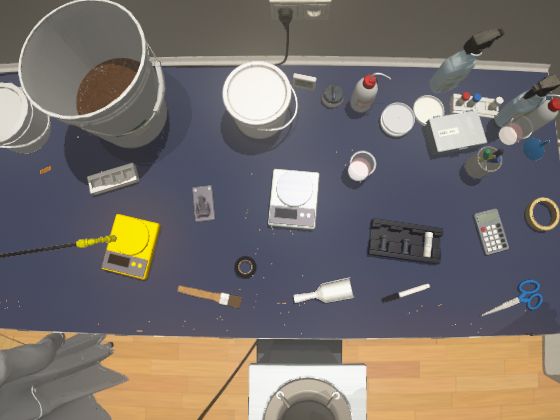

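The scene picture shows the tray at about (400,198), the rest at (194,240), the white balance at (281,203) and the yellow look-alike at (127,310). In the top picture the tray is at (405,240), with a white-capped object in its right pocket at (428,243). The rest is at (203,203), the pan at (295,188), the beaker at (361,166) and the black tape at (245,267).

What could be taken for the vial (top picture): the object in the right pocket (428,243), dark spools in the other pockets (382,243) and (405,246), small bottles in the rack (475,100), and the marker (405,292). I choose (428,243) and will check it in a crop.

```bash
cat > h.py <<'E'
import numpy as np,cv2
from scipy.spatial.transform import Rotation as R
from bench import telemetry, grab_frame, job
class Cam:
    def __init__(s,n):
        f=grab_frame(n); s.im=f["frame"][:,:,::-1].copy(); s.f=210/np.tan(np.radians(f["vertical_fov"])/2)
        s.c=np.array([f["cx"],f["cy"]]); s.k=f["k1"]; s.o=np.array(f["origin"]); s.R=R.from_rotvec(f["attitude"]).as_matrix()
    def proj(s,P):
        q=(np.atleast_2d(P)-s.o)@s.R; a=np.c_[q[:,0],-q[:,1]]/-q[:,2:]
        return a*(1+s.k*(a**2).sum(1,keepdims=True))*s.f+s.c
    def at(s,u,v,z):
        d=(np.array([u,v])-s.c)/s.f; a=d.copy()
        for _ in range(20): a=d/(1+s.k*(a@a))
        r=s.R@[a[0],-a[1],-1]; return s.o+r*(z-s.o[2])/r[2]
    def crop(s,u,v,w,h,k): return cv2.resize(s.im[v:v+h,u:u+w],None,fx=k,fy=k,interpolation=cv2.INTER_CUBIC)
E
python3 - <<'E'
from h import *
t=Cam("top");s=Cam("scene")
A=np.vstack([np.hstack([t.crop(360,205,100,75,4),t.crop(170,165,100,75,4)]),np.hstack([s.crop(350,165,100,75,4),s.crop(150,205,100,75,4)])])
cv2.imwrite("pics/m1.png",A)
for c,p,z in((t,(428,243),.017),(t,(295,188),.044),(s,(278,193),.044),(t,(405,240),.024),(s,(400,198),.024),(t,(203,203),.006)): print(c.at(*p,z).round(3))
E
```

```text
[ 0.479 -0.336  0.017]
[0.626 0.036 0.044]
[0.619 0.039 0.044]
[ 0.487 -0.269  0.024]
[ 0.475 -0.264  0.024]
[0.59  0.295 0.006]
```

View pics/m1.png

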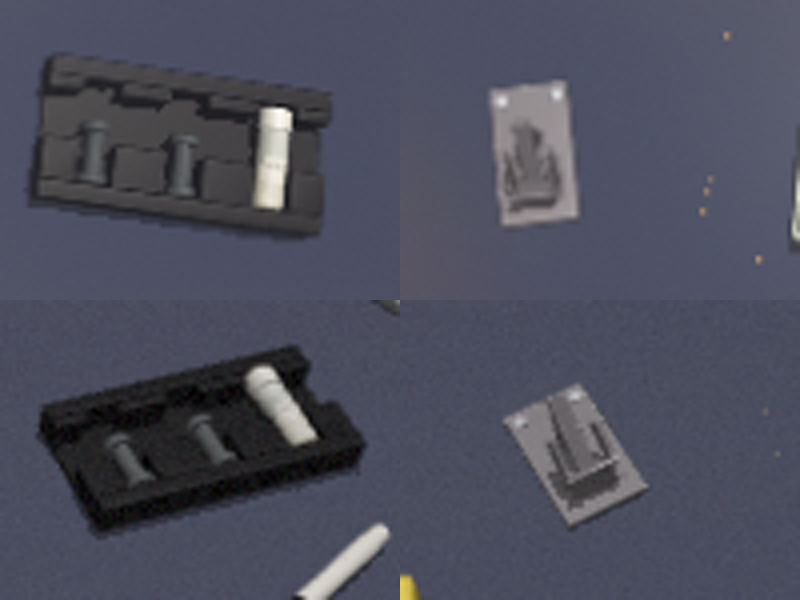

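The chosen object, in the tray's right pocket, has a pale cap at top-crop (275,118) and its base at (268,207), so the cap points away from the robot. It matches the vial; dark spools fill the other two pockets. The rest's foot is towards the robot and its spine climbs to +x. Next I fit the poses.

```bash
cat > fit.py <<'E'
from h import *
from scipy.optimize import least_squares
t=Cam("top");s=Cam("scene")
def pose(p,L): 
    c,n=np.cos(p[2]),np.sin(p[2]); return np.array(L)@np.array([[c,n,0],[-n,c,0],[0,0,1]])+[p[0],p[1],0]
def fit(obs,p0):
    f=lambda p:np.concatenate([(c.proj(pose(p,L))-np.array(uv)).ravel() for c,L,uv in obs])
    r=least_squares(f,p0,loss="soft_l1"); print(r.x.round(4),r.fun.round(1)); return r.x
T=lambda q,u,v,ox,oy:[((a-ox)/4+u,(b-oy)/4+v) for a,b in q]
def box(x,y,z): return [(x/2,y/2,z),(x/2,-y/2,z),(-x/2,-y/2,z),(-x/2,y/2,z)] # TL TR BR BL in top
E
cat > go.py <<'E'
from fit import *
print("tray");B=box(.1,.2,.024)
tp=fit([(t,B,T([(53,56),(332,93),(322,212),(38,186)],360,205,0,0)),(s,B,T([(42,408),(298,347),(363,440),(92,508)],350,165,0,300))],[.48,-.268,-.1])
print("rest");B=box(.1,.056,.006)
rp=fit([(t,B,T([(490,91),(565,82),(579,216),(502,226)],170,165,400,0)),(s,B,T([(503,417),(580,384),(649,487),(571,524)],150,205,400,300))],[.59,.295,.1])
def draw(c,im,u,v,k,P,col,close=False):
    q=((c.proj(P)-[u-.5,v-.5])*k-.5); cv2.polylines(im,[np.int32(q*16)],close,col,1,cv2.LINE_AA,4)
out=[]
for c,tu,tv,ru,rv in((t,360,210,180,175),(s,350,170,165,220)):
    im=cv2.convertScaleAbs(c.crop(tu,tv,100,75,4),alpha=1.8);draw(c,im,tu,tv,4,pose(tp,box(.1,.2,.024)),(0,255,0),True);draw(c,im,tu,tv,4,pose(tp,box(.1,.2,0)),(0,255,255),True)
    draw(c,im,tu,tv,4,pose(tp,[(-.0345,-.062,.0275),(.0345,-.062,.0275)]),(0,0,255))
    i2=cv2.convertScaleAbs(c.crop(ru,rv,50,38,8)[:300],alpha=1.8);draw(c,i2,ru,rv,8,pose(rp,box(.1,.056,.006)),(0,255,0),True)
    x0=-.02
    pr=lambda S,N,y:(x0+(S-N)*.7071,y,.024+(S+N)*.7071)
    for y in(.013,-.013,.017,-.017): draw(c,i2,ru,rv,8,pose(rp,[pr(0,.0035,y),pr(.025,.0035,y)]),(0,0,255))
    draw(c,i2,ru,rv,8,pose(rp,[pr(0,-.0105,.006),pr(.05,-.0105,.006),pr(.05,-.0105,-.006),pr(0,-.0105,-.006)]),(255,255,0),True)
    out.append(np.hstack([im,i2]))
cv2.imwrite("pics/m2.png",np.vstack(out))
E
python3 go.py
```

```text
tray
[ 0.4845 -0.2726 -0.1408] [-0.5 -1.2  0.2 -0.1 -0.6  5.9 -0.9  2.2 -0.4 -2.1 -0.6 -2.   1.1 -0.2
  2.3 -0.4]
rest
[0.5877 0.2936 0.1327] [-0.4  0.   0.2 -0.2  0.2  0.8 -0.3  0.8 -0.1 -0.2  0.  -1.2  0.2 -0.7
 -0.3  0.2]
```

View pics/m2.png

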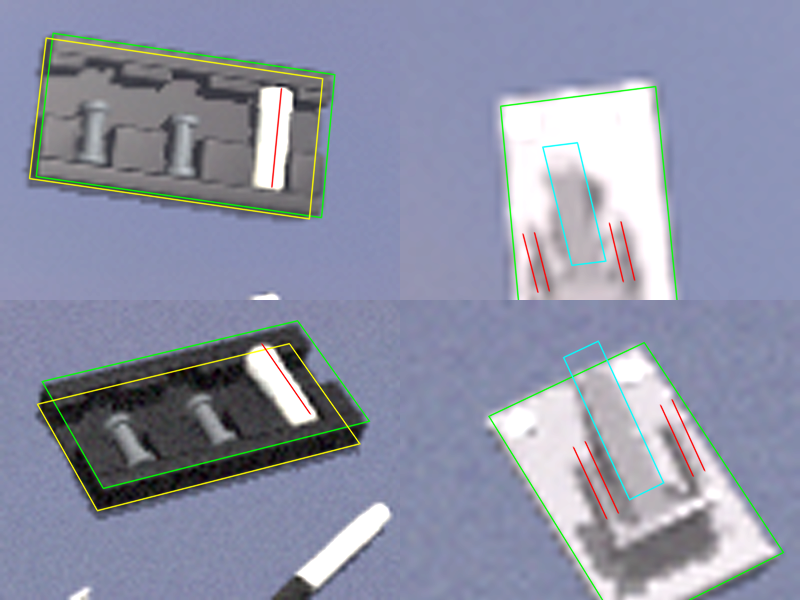

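The overlay shows the rest plate fits well, but my assumed seat offset of -20 mm is a few mm too high up the plate. The tray model sits about 5 mm to the right of the vial (crop (274,88) to (268,188)), so I'll fit the vial's silhouette directly. I also need a better-exposed view of the rest.

```bash
cat > go2.py <<'E'
from fit import *
import sys
rp=[.5877,.2936,.1327]
def mom(poly_or_mask,b=False):
    m=cv2.moments(poly_or_mask,b); th=.5*np.arctan2(2*m["mu11"],m["mu20"]-m["mu02"]); return np.array([m["m10"]/m["m00"],m["m01"]/m["m00"],th,m["m00"]])
def mask(c,u,v,w,h,thr):
    g=cv2.resize(c.im[v:v+h,u:u+w].min(2),None,fx=8,fy=8,interpolation=cv2.INTER_CUBIC)
    n,l,st,_=cv2.connectedComponentsWithStats((g>thr).astype(np.uint8)); i=1+np.argmax(st[1:,4]); 
    m=mom((l==i).astype(np.uint8),True); m[:2]=(m[:2]+.5)/8-.5+[u,v]; m[3]/=64; return m
a=np.linspace(0,2*np.pi,40)
cyl=np.vstack([np.c_[0*a+x,r*np.cos(a),.017+r*np.sin(a)] for x,r in((0,.0105),(.054,.0105),(.054,.0112),(.069,.0112))])
ob=[(t,mask(t,417,226,22,40,110)),(s,mask(s,405,174,30,38,110))]
def res(p):
    o=[]
    for c,m in ob:
        h=mom(cv2.convexHull(np.float32(c.proj(pose(p,cyl))))); d=h-m; d[2]=(d[2]+np.pi/2)%np.pi-np.pi/2; o+=[d[0],d[1],10*d[2]]
    return o
r=least_squares(res,[.45,-.335,-.1]); print("vial base,yaw",r.x.round(4),np.round(r.fun,2),[m.round(2) for _,m in ob])
print([mom(cv2.convexHull(np.float32(c.proj(pose(r.x,cyl))))).round(2) for c,_ in ob])
out=[]
x0=float(sys.argv[1])
for c,u,v in((t,185,180),(s,172,222)):
    i=cv2.createCLAHE(3,(2,2)).apply(cv2.cvtColor(c.im[v:v+50,u:u+40],cv2.COLOR_BGR2GRAY)); i=cv2.cvtColor(cv2.resize(i,None,fx=10,fy=10,interpolation=cv2.INTER_CUBIC),cv2.COLOR_GRAY2BGR)
    pr=lambda S,N,y:(x0+(S-N)*.7071,y,.024+(S+N)*.7071)
    def d(P,col): cv2.polylines(i,[np.int32(((c.proj(pose(rp,P))-[u-.5,v-.5])*10-.5)*16)],True,col,1,cv2.LINE_AA,4)
    d(box(.1,.056,.006),(0,255,0))
    for y in(.013,-.013,.017,-.017): d([pr(0,.0035,y),pr(.025,.0035,y)],(0,0,255))
    d([pr(0,-.0105,.006),pr(.05,-.0105,.006),pr(.05,-.0105,-.006),pr(0,-.0105,-.006)],(255,255,0))
    out.append(i)
cv2.imwrite(sys.argv[2],np.hstack(out))
E
python3 go2.py -.028 pics/m3.png
```

```text
vial base,yaw [ 0.4441 -0.3314 -0.1111] [ 0.04 -0.74 -0.25  0.21  0.2  -0.02] [array([427.83, 243.82,  -1.48, 180.08]), array([419.61, 190.61,   0.94, 141.34])]
[array([427.87, 243.09,  -1.5 , 205.28]), array([419.81, 190.81,   0.94, 196.68])]
```

View pics/m3.png

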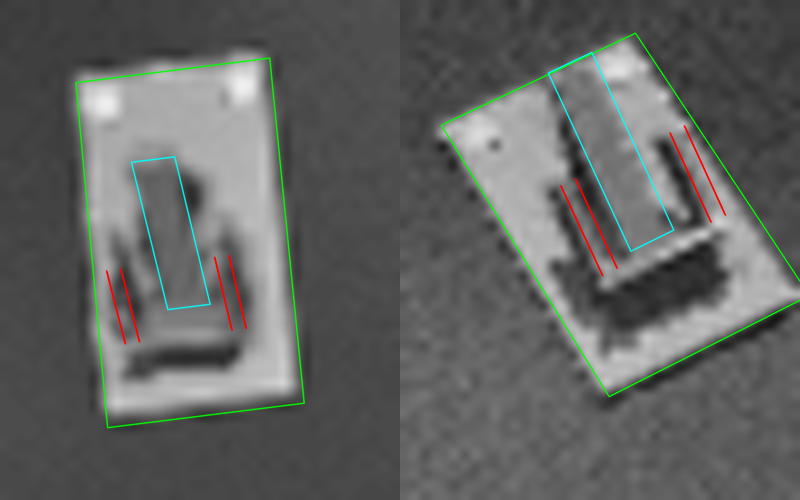

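The crop shows the rest seen from both cameras. The foot bar runs from (605,285) to (720,230) in the right view, which matches the seat line for an offset of about -29 mm. The vial fit gives its base at (0.444,-0.331) and its yaw at -0.11.

```bash
cat > mv.py <<'E'
from h import *
def rot(yaw,tilt): # tool x along heading yaw, z down, then tilted: vial axis / tool x pitched up by tilt
    c,s=np.cos(yaw),np.sin(yaw); B=np.array([[c,s,0],[s,-c,0],[0,0,-1]]).T
    return R.from_matrix(B)*R.from_rotvec([0,tilt,0])
def go(p,Rt):
    o=telemetry.get_obs(); R0=R.from_rotvec(o["orientation"])
    print("t",round(o["clock"],2),"shift",(R0.inv().apply(np.array(p)-o["tcp_pos"])/.25).round(4).tolist(),"turn",((R0.inv()*Rt).as_rotvec()/np.pi).round(4).tolist())
E
python3 - <<'E'
from mv import *
print(rot(-.111,.785).as_matrix().round(2))
go([.4888,-.3364,.15],rot(-.111,0))
E
```

```text
[[ 0.7  -0.11  0.7 ]
 [-0.08 -0.99 -0.08]
 [ 0.71  0.   -0.71]]
t 0.4 shift [1.3072, -0.7185, 0.4248] turn [-0.0001, 0.0, 0.1578]
```

Call:
apply_moves(
  rows=[
    [[0.9, -0.5, 0.2], [0, 0, 0.158]],
    [[0.9, -0.5, 0.2], [0, 0, 0.158]],
    [[0.9, -0.5, 0.2], [0, 0, 0.158]],
    [[0.9, -0.5, 0.2], [0, 0, 0.158]],
    [[0.9, -0.5, 0.2], [0, 0, 0.158]],
  ],
  jaw=-0.05,
  newtons=30,
)

```text
clock: 1.02
tcp_pos: [0.4187, -0.4202, 0.2055]
orientation: [-3.134, 0.162, -0.001]
contact_force: [0.4, -0.2, -0.3]
grip_width: 0.0406
gripper_force: 0.0
```

```bash
python3 -c "
from mv import *
go([.4888,-.3364,.10],rot(-.111,0)); print(telemetry.get_obs()['joints'].round(3))"
```

```text
t 1.02 shift [0.2441, -0.3612, 0.4233] turn [-0.0009, -0.0001, 0.0024]
[ 0.648  0.396  0.045  1.809 -0.025  0.938 -0.97 ]
```

Call:
apply_moves(
  rows=[
    [[0.244, -0.361, 0.423], [0, 0, 0.002]],
    [[0.244, -0.361, 0.423], [0, 0, 0.002]],
    [[0.244, -0.361, 0.423], [0, 0, 0.002]],
    [[0.244, -0.361, 0.423], [0, 0, 0.002]],
  ],
)

```text
clock: 1.52
tcp_pos: [0.4856, -0.3418, 0.0996]
orientation: [-3.135, 0.182, 0.003]
contact_force: [-0.0, 0.3, -0.0]
grip_width: 0.0404
gripper_force: 0.0
```

```bash
python3 - <<'E'
from mv import *
go([.4888,-.3364,.034],rot(-.111,0))
t=Cam("top");s=Cam("scene")
A=np.hstack([t.crop(380,190,80,100,5),s.crop(370,130,80,100,5)])
o=telemetry.get_obs(); print(o["tcp_pos"])
cv2.imwrite("pics/m4.png",A)
E
```

```text
t 1.52 shift [0.0106, -0.0227, 0.2626] turn [-0.0002, 0.0006, -0.0016]
[ 0.48504491 -0.34497555  0.10173247]
```

View pics/m4.png

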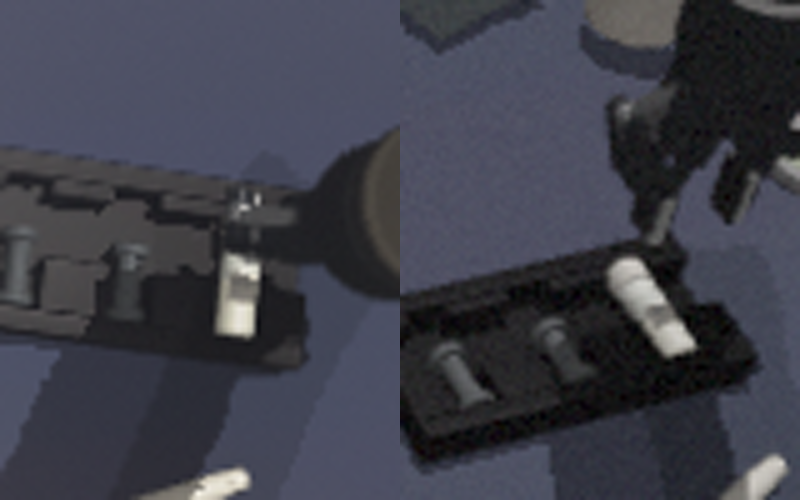

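The picture shows the gripper above the vial, with finger tips near scene-crop (655,235) and (735,215). I'll check the numbers against the projection.

```bash
python3 - <<'E'
from mv import *
for _ in range(2):
    s=Cam("scene");t=Cam("top");o=telemetry.get_obs(); print(o["clock"],o["tcp_pos"].round(4),o["qvel"].round(3))
Rt=R.from_rotvec(o["orientation"])
for y in(.02,-.02):
    P=o["tcp_pos"]+Rt.apply([0,y,.022]); print("scene",(s.proj(P)-[370,130])*5+[400,0],"top",(t.proj(P)-[380,190])*5)
E
```

```text
1.725 [ 0.4851 -0.3453  0.1022] [ 0.    -0.003 -0.007  0.004 -0.002 -0.004 -0.003]
1.825 [ 0.4853 -0.3445  0.1019] [-0.005  0.005 -0.009  0.004 -0.    -0.003 -0.001]
scene [[715.61388391 204.30474117]] top [[331.56431382 247.84095071]]
scene [[650.84136309 220.93329828]] top [[258.11315212 238.685804  ]]
```

```bash
python3 -c "
from mv import *
go([.4888,-.3364,.035],rot(-.111,0))"
```

```text
t 1.82 shift [0.0097, -0.0344, 0.2677] turn [0.0005, -0.0006, -0.003]
```

Call:
apply_moves(
  rows=[
    [[0.01, -0.035, 0.06], [0, 0, -0.003]],
    [[0.01, -0.035, 0.15], [0, 0, -0.003]],
    [[0.01, -0.035, 0.22], [0, 0, -0.003]],
    [[0.01, -0.035, 0.268], [0, 0, -0.003]],
    [[0.01, -0.035, 0.268], [0, 0, -0.003]],
    [[0.01, -0.035, 0.268], [0, 0, -0.003]],
  ],
)

```text
clock: 2.58
tcp_pos: [0.4896, -0.3344, 0.034]
orientation: [3.137, -0.171, 0.001]
contact_force: [-0.6, -0.6, 0.4]
grip_width: 0.0403
gripper_force: 0.0
```

No contact, so I close.

Call:
apply_moves(
  rows=[
    [[0, 0, 0], [0, 0, 0]],
    [[0, 0, 0], [0, 0, 0]],
    [[0, 0, 0], [0, 0, 0]],
    [[0, 0, 0], [0, 0, 0]],
    [[0, 0, 0], [0, 0, 0]],
  ],
  jaw=-1,
  newtons=35,
)

```text
clock: 3.2
tcp_pos: [0.4897, -0.3344, 0.0343]
orientation: [3.136, -0.171, 0.002]
contact_force: [-1.0, 0.8, 6.1]
grip_width: 0.0197
gripper_force: 34.3
```

Call:
apply_moves(
  rows=[
    [[0, 0, -0.1], [0, 0, 0]],
    [[0, 0, -0.3], [0, 0, 0]],
    [[0, 0, -0.55], [0, 0, 0]],
    [[0, 0, -0.8], [0, 0, 0]],
    [[0, 0, -0.8], [0, 0, 0]],
    [[0, 0, -0.8], [0, 0, 0]],
  ],
)

```text
clock: 3.95
tcp_pos: [0.4887, -0.3337, 0.233]
orientation: [-3.137, 0.17, 0.001]
contact_force: [0.0, 0.1, -0.2]
grip_width: 0.0203
gripper_force: 34.7
```

```bash
python3 - <<'E'
from mv import *
s=Cam("scene");t=Cam("top");o=telemetry.get_obs();print(o["tcp_pos"],o["grip_width"],o["gripper_force"],o["joints"].round(3))
Rt=R.from_rotvec(o["orientation"])
o1=[]
for c in(s,t):
    u,v=c.proj(o["tcp_pos"]+Rt.apply([0,0,.017]))[0].astype(int); u=max(40,min(520,u));
    i=c.crop(u-40,v-50,80,100,5)
    for a in(-.045,.024):
        q=((c.proj(o["tcp_pos"]+Rt.apply([a,0,.017]))[0]-[u-40,v-50]+.5)*5).astype(int); cv2.circle(i,tuple(map(int,q)),3,(0,0,255),1)
    o1.append(i)
cv2.imwrite("pics/m5.png",np.hstack(o1))
E
```

```text
[ 0.48818435 -0.33338556  0.2316513 ] 0.019992271165210938 34.72198784351349 [ 0.473  0.366  0.027  1.787 -0.011  0.992 -1.175]
```

View pics/m5.png

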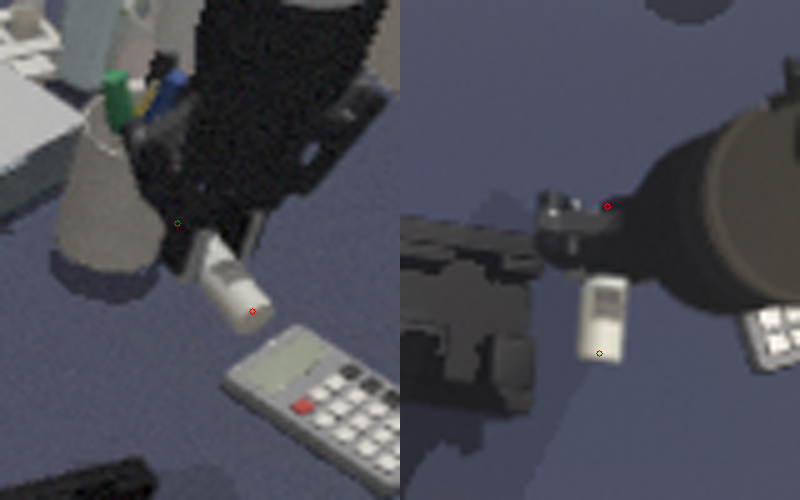

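The vial is held level by the upper tube, with its base at scene-crop (258,318). That is 1–2 px farther out than predicted, so the grip is about 47 mm from the base. Now I move over to the rest.

```bash
python3 -c "
from mv import *
go([.50,.0,.24],rot(.0,.4));go([.51,.283,.18],rot(.133,.785))"
```

```text
t 4.05 shift [-0.0973, -1.3309, -0.0313] turn [0.0064, 0.1282, -0.0341]
t 4.05 shift [-0.1791, -2.4602, 0.2105] turn [0.0296, 0.2496, -0.073]
```

Call:
apply_moves(
  rows=[
    [[-0.1, -1, 0], [0, 0, -0.07]],
    [[-0.1, -1, 0], [0, 0, -0.07]],
    [[-0.1, -1, 0], [0, 0, -0.07]],
    [[-0.1, -1, 0], [0, 0, -0.07]],
    [[-0.1, -1, 0], [0, 0, -0.07]],
  ],
)

```text
clock: 4.68
tcp_pos: [0.4907, -0.0771, 0.2321]
orientation: [-3.134, -0.189, 0.004]
contact_force: [-1.4, -0.4, -0.5]
grip_width: 0.02
gripper_force: 34.8
```

Call:
apply_moves(
  rows=[
    [[0, -1, 0], [0, 0.1, 0]],
    [[0, -1, 0], [0, 0.2, 0]],
    [[0, -1, 0], [0, 0.25, 0]],
    [[0, -1, 0], [0, 0.25, 0]],
    [[0, -1, 0], [0, 0.25, 0]],
    [[0, -1, 0], [0, 0.25, 0]],
  ],
)

```text
clock: 5.42
tcp_pos: [0.4718, 0.0953, 0.2524]
orientation: [-2.986, -0.131, -0.966]
contact_force: [0.2, -1.6, 0.8]
grip_width: 0.0198
gripper_force: 34.7
```

```bash
python3 -c "
from mv import *
grab_frame('top');grab_frame('top');o=telemetry.get_obs();print(o['tcp_pos'],o['joints'].round(3),o['qvel'].round(2))
go([.52,.284,.13],rot(.133,.785))"
```

```text
[0.47203856 0.09345524 0.25335934] [ 0.383 -0.029 -0.825  2.369  0.811  0.297 -2.658] [-0.14  0.02  0.21 -0.02 -0.07  0.05  0.09]
t 5.53 shift [-0.0755, -0.7582, 0.5297] turn [0.0182, 0.0507, -0.0083]
```

```bash
python3 -c "
from mv import *
go([.531,.286,.13],rot(.133,.785))"
```

```text
t 5.53 shift [-0.0394, -0.7628, 0.5557] turn [0.0182, 0.0507, -0.0083]
```

Call:
apply_moves(
  rows=[
    [[-0.04, -0.25, 0.4], [0, 0, 0]],
    [[-0.04, -0.5, 0.5], [0, 0, 0]],
    [[-0.04, -0.76, 0.55], [0.018, 0.05, -0.008]],
    [[-0.04, -0.76, 0.55], [0.018, 0.05, -0.008]],
    [[-0.04, -0.76, 0.55], [0.018, 0.05, -0.008]],
    [[-0.04, -0.76, 0.55], [0.018, 0.05, -0.008]],
    [[-0.04, -0.76, 0.55], [0.018, 0.05, -0.008]],
  ],
)

```text
clock: 6.4
tcp_pos: [0.4576, 0.1814, 0.282]
orientation: [-2.855, -0.198, -1.142]
contact_force: [0.1, 0.0, 0.2]
grip_width: 0.0202
gripper_force: 34.8
```

```bash
python3 -c "
from mv import *
grab_frame('top');o=telemetry.get_obs();print(o['tcp_pos'],o['joints'].round(3),o['qvel'].round(2))
go([.531,.286,.118],rot(.133,.785))"
```

```text
[0.45811914 0.18148627 0.28252421] [ 0.863 -0.167 -1.407  2.372  0.979  0.169 -2.957] [-0.07  0.02  0.08  0.01 -0.01  0.03  0.03]
t 6.45 shift [-0.2062, -0.3659, 0.7187] turn [-0.0042, 0.0071, -0.0005]
```

The arm drifted into a poor posture, with joints 3, 6 and 7 at their limits. I'll identify a rough kinematic model from the readings so I can plan a way round.

```bash
cat > kin.py <<'E'
import numpy as np, itertools
from scipy.spatial.transform import Rotation as R
from scipy.optimize import least_squares
D=[([1.07787,.47772,.02234,1.55634,-.01152,1.10934,-.08309],[.25320,-.62517,.25543],[-3.08202,-.60048,.00066]),
([.648,.396,.045,1.809,-.025,.938,-.97],[.4187,-.4202,.2055],[-3.134,.162,-.001]),
([.473,.366,.027,1.787,-.011,.992,-1.175],[.48818,-.33339,.23165],[-3.137,.170,.001]),
([.383,-.029,-.825,2.369,.811,.297,-2.658],[.47204,.09346,.25336],[-2.986,-.131,-.966]),
([.863,-.167,-1.407,2.372,.979,.169,-2.957],[.45812,.18149,.28252],[-2.855,-.198,-1.142])]
lo=np.array([-2.96,-.34,-1.41,.24,-1.37,.17,-2.96]);hi=np.array([2.96,2.1,1.46,2.44,4.51,1.92,2.96])
def links(q,sg,a0,a7):
    m=R.from_euler('z',sg[0]*q[0]+a0); out=[R.identity(),m]
    for i,ax in zip(range(1,7),'yzyzyz'):
        m=m*R.from_euler(ax,sg[i]*q[i]+(a7 if i==6 else 0)); out.append(m)
    return out
E
cat > idk.py <<'E'
from kin import *
best=[]
for sg in itertools.product([1,-1],repeat=7):
    for a in(0,np.pi/2,-np.pi/2,np.pi):
        f=lambda p:np.concatenate([(R.from_rotvec(o).inv()*links(q,sg,p[0],p[1])[7]).as_rotvec() for q,_,o in D])
        r=least_squares(f,[0,a]); best.append((r.cost,sg,r.x))
best.sort(key=lambda b:b[0])
for b in best[:8]: print(b)
E
python3 idk.py
```

```text
(np.float64(1.3919233204754491e-05), (-1, -1, -1, -1, -1, -1, -1), array([3.1414242 , 4.71135754]))
(np.float64(1.3919233204754844e-05), (-1, 1, -1, 1, -1, 1, -1), array([-1.68458462e-04,  1.56976488e+00]))
(np.float64(1.3919233204755091e-05), (-1, 1, -1, 1, -1, 1, -1), array([-1.68458406e-04,  1.56976488e+00]))
(np.float64(1.391923320475561e-05), (-1, -1, -1, -1, -1, -1, -1), array([3.1414242 , 4.71135754]))
(np.float64(1.3919233204755786e-05), (-1, -1, -1, -1, -1, -1, -1), array([-3.14176111, -1.57182777]))
(np.float64(1.3919233204756253e-05), (-1, 1, -1, 1, -1, 1, -1), array([-1.68456901e-04,  1.56976488e+00]))
(np.float64(1.3919233204760072e-05), (-1, 1, -1, 1, -1, 1, -1), array([-1.68455238e-04,  1.56976489e+00]))
(np.float64(1.3919233204850969e-05), (-1, -1, -1, -1, -1, -1, -1), array([-3.1417611 , -1.57182776]))
```

```bash
cat >> kin.py <<'E'
SG=(-1,1,-1,1,-1,1,-1)
def cols(q):
    L=links(q,SG,0,np.pi/2); c=[L[0].as_matrix()[:,2]]
    for i,k in((1,(0,1)),(3,(0,1,2)),(5,(0,1,2)),(7,(2,))): c+=[L[i].as_matrix()[:,j] for j in k]
    return np.array(c).T
E
python3 - <<'E'
from kin import *
A=np.vstack([cols(q) for q,_,_ in D]);b=np.concatenate([p for _,p,_ in D])
print(np.linalg.svd(A)[1].round(3))
for lam in(.003,.01,.03):
    v=np.linalg.solve(A.T@A+lam**2*np.eye(10),A.T@b); print(v.round(4),(A@v-b).reshape(-1,3).round(4).tolist())
E
```

```text
[4.388 3.604 3.554 1.608 1.428 0.653 0.229 0.115 0.083 0.028]
[ 0.2827  0.0018 -0.0293 -0.0021 -0.0303  0.5432 -0.0009 -0.0027  0.4714
  0.3011] [[-0.0, 0.0001, 0.0], [0.0003, 0.0002, 0.0002], [-0.0002, -0.0003, -0.0002], [-0.0, 0.0001, -0.0002], [-0.0, -0.0, 0.0002]]
[ 0.2754  0.003  -0.0265 -0.0027 -0.0312  0.5445 -0.0017 -0.0047  0.4696
  0.2969] [[-0.0001, 0.0001, -0.0001], [0.0003, 0.0002, 0.0002], [-0.0002, -0.0004, -0.0002], [-0.0001, 0.0005, -0.0], [-0.0, -0.0003, 0.0001]]
[ 2.412e-01  9.200e-03 -1.180e-02  1.000e-04 -3.550e-02  5.403e-01
 -4.300e-03 -1.550e-02  4.602e-01  2.653e-01] [[-0.0008, 0.0007, -0.0011], [0.0003, -0.0003, 0.0004], [0.0, -0.0009, -0.0003], [-0.0006, 0.0035, 0.0009], [-0.0001, -0.0026, -0.0001]]
```

```bash
cat >> kin.py <<'E'
_A=np.vstack([cols(q) for q,_,_ in D]);_b=np.concatenate([p for _,p,_ in D]);V=np.linalg.solve(_A.T@_A+9e-6*np.eye(10),_A.T@_b)
def fk(q): return cols(q)@V, links(q,SG,0,np.pi/2)[7]
def err(q,p,Rt):
    a,m=fk(q); return np.r_[(np.array(p)-a),.3*(Rt*m.inv()).as_rotvec()]
def sols(p,Rt,n=60,seed=0):
    g=np.random.default_rng(seed);S=[]
    for _ in range(n):
        r=least_squares(lambda q:err(q,p,Rt),g.uniform(lo+.05,hi-.05),bounds=(lo+.03,hi-.03),x_scale=1.)
        if r.cost<1e-7: S.append(r.x)
    return np.array(S)
def J(q):
    p,m=fk(q); o=np.zeros((6,7))
    for i in range(7):
        d=np.array(q,float);d[i]+=1e-5;a,b=fk(d);o[:3,i]=(a-p)/1e-5;o[3:,i]=(b*m.inv()).as_rotvec()/1e-5
    return o
def sim(q,P,Rs,steps=100): # min-norm path following in straight line
    q=np.array(q,float);p0,m0=fk(q);rv=(m0.inv()*Rs).as_rotvec()
    for k in range(1,steps+1):
        p=p0+(np.array(P)-p0)*k/steps;m=m0*R.from_rotvec(rv*k/steps)
        for _ in range(2):
            a,b=fk(q);q=q+np.linalg.pinv(J(q),rcond=.02)@np.r_[p-a,(m*b.inv()).as_rotvec()]
    return q
E
python3 - <<'E'
from kin import *
from mv import rot
for nm,p,Rt in(("home",[.580,.293,.069],rot(.133,.785)),("appr",[.531,.286,.118],rot(.133,.785)),("over",[.52,.30,.2],rot(.133,0)),("vert",[.584,.294,.11],rot(.133,0)),("back",[.61,.297,.074],rot(.133,-.785)),("pan45",[.60,.034,.12],rot(0,.785)),("panfwd45flip",[.60,.034,.12],rot(.3,.785))):
    S=sols(p,Rt); print(nm,len(S))
    if len(S):
        mg=np.minimum(S-lo,hi-S).min(1); 
        for i in np.argsort(-mg)[:3]: print("  ",S[i].round(2),mg[i].round(2))
print(sim(D[2][0],[.47204,.09346,.25336],R.from_rotvec(D[3][2])).round(2),D[3][0])
E
```

```text
home 34
   [ 0.09  0.93 -1.08  2.18  2.09  1.14  2.55] 0.26
   [ 0.09  0.92 -1.08  2.18  2.09  1.14  2.55] 0.26
   [-0.    0.83 -0.94  2.19  2.08  1.03  2.46] 0.25
appr 33
   [-0.09  0.62 -0.88  2.28  1.95  0.93  2.39] 0.16
   [-0.14  0.6  -0.82  2.28  1.96  0.89  2.36] 0.16
   [-0.15  0.59 -0.8   2.29  1.96  0.88  2.36] 0.15
over 24
   [-0.27  0.45 -0.47  1.77  0.25  0.97 -2.28] 0.67
   [-0.28  0.45 -0.45  1.77  0.23  0.97 -2.27] 0.67
   [-0.38  0.43 -0.33  1.78  0.17  0.96 -2.21] 0.66
vert 25
   [-0.27  0.63 -0.41  1.7   0.31  0.87 -2.25] 0.7
   [-0.96  0.67  0.58  1.75 -0.47  0.86 -1.61] 0.69
   [-1.01  0.7   0.67  1.75 -0.54  0.88 -1.54] 0.69
back 30
   [-0.38  1.09 -0.15  1.04 -0.13  1.76 -1.91] 0.16
   [-0.38  1.09 -0.15  1.04 -0.13  1.76 -1.91] 0.16
   [-0.38  1.09 -0.14  1.04 -0.13  1.76 -1.91] 0.16
pan45 34
   [ 0.77  0.86 -1.28  2.32  2.13  0.95  2.8 ] 0.12
   [ 0.71  0.77 -1.18  2.32  2.16  0.86  2.71] 0.12
   [ 0.5   0.59 -0.87  2.33  2.27  0.68  2.46] 0.11
panfwd45flip 34
   [ 0.81  0.71 -1.08  2.3   2.39  0.49  2.8 ] 0.14
   [ 0.75  0.66 -1.    2.3   2.48  0.45  2.68] 0.14
   [ 0.65  0.59 -0.86  2.31  2.65  0.41  2.46] 0.13
[ 0.07 -0.04 -0.53  2.38  0.81  0.3  -2.67] [0.383, -0.029, -0.825, 2.369, 0.811, 0.297, -2.658]
```

```bash
python3 - <<'E'
from kin import *
from mv import rot
for nm,p,Rt in(("home",[.580,.293,.069],rot(.133,.785)),("appr",[.545,.288,.104],rot(.133,.785))):
  for fl in(0,1):
    S=sols(p,Rt*R.from_euler('z',np.pi*fl),150); mg=np.minimum(S-lo,hi-S).min(1)
    key={}
    for s,m in zip(S,mg):
        k=(int(s[6]//1.5),int(s[4]//1.5))
        if k not in key or key[k][1]<m: key[k]=(s.round(2),m.round(3))
    print(nm,fl,len(S)); [print("  ",v) for v in key.values()]
E
```

```text
home 0 71
   (array([ 0.09,  0.93, -1.08,  2.18,  2.09,  1.14,  2.55]), np.float64(0.256))
   (array([-1.07,  0.65,  0.41,  2.25,  2.56,  0.42,  1.49]), np.float64(0.187))
   (array([-1.58,  1.17,  1.2 ,  2.27,  3.87,  0.61, -0.17]), np.float64(0.169))
   (array([-1.31,  0.77,  0.73,  2.26,  3.05,  0.37,  0.9 ]), np.float64(0.177))
home 1 108
   (array([-1.61,  1.28,  1.29,  2.27,  3.94,  0.71,  2.83]), np.float64(0.134))
   (array([-1.3 ,  0.76,  0.71,  2.26,  3.01,  0.37, -2.2 ]), np.float64(0.177))
   (array([-0.98,  0.63,  0.29,  2.25,  2.45,  0.46, -1.51]), np.float64(0.191))
   (array([ 0.1 ,  0.94, -1.09,  2.18,  2.09,  1.15, -0.59]), np.float64(0.256))
appr 0 68
   (array([ 0.08,  0.81, -1.1 ,  2.25,  2.  ,  1.11,  2.51]), np.float64(0.19))
   (array([-1.23,  0.57,  0.53,  2.33,  2.53,  0.37,  1.49]), np.float64(0.115))
   (array([-1.64,  0.99,  1.18,  2.34,  3.84,  0.49, -0.05]), np.float64(0.103))
   (array([-1.43,  0.68,  0.81,  2.33,  3.03,  0.32,  0.93]), np.float64(0.108))
appr 1 109
   (array([-1.68,  1.15,  1.31,  2.34,  3.99,  0.64,  2.86]), np.float64(0.096))
   (array([ 0.14,  0.9 , -1.21,  2.25,  2.01,  1.21, -0.57]), np.float64(0.193))
   (array([-1.59,  0.87,  1.07,  2.34,  3.64,  0.4 , -2.93]), np.float64(0.032))
   (array([-1.15,  0.55,  0.43,  2.32,  2.42,  0.4 , -1.52]), np.float64(0.119))
```

```bash
cat > plan.py <<'E'
from kin import *
from mv import rot,telemetry
q0=telemetry.get_obs()["joints"]
Ra=rot(.133,.785)
S=sols([.58,.293,.15],Ra,150,1); mg=np.minimum(S-lo,hi-S).min(1)
S=S[(S[:,6]>-1.2)&(S[:,6]<2.3)]; mg=np.minimum(S-lo,hi-S).min(1)
for i in np.argsort(-mg)[:4]: print(S[i].round(2),mg[i].round(3))
qa=S[np.argmax(mg)]
def show(a,b,n):
    for k in range(n+1):
        q=a+(b-a)*k/n;p,m=fk(q);print(round(k/n,2),p.round(3),"toolz",m.as_matrix()[:,2].round(2),"toolx",m.as_matrix()[:,0].round(2))
print(q0.round(3)); show(q0,qa,10)
q=q0.copy()
for k in range(1,21): 
    p,m=fk(q0+(qa-q0)*k/20); q=sim(q,p,m,6)
print(q.round(2))
E
python3 plan.py
```

```text
[-0.62  0.43 -0.15  2.21  1.94  0.52  2.3 ] 0.227
[-0.63  0.43 -0.15  2.21  1.94  0.51  2.3 ] 0.227
[-0.66  0.43 -0.11  2.21  1.95  0.5   2.28] 0.225
[-0.7   0.43 -0.06  2.22  1.96  0.48  2.26] 0.222
[ 0.863 -0.167 -1.407  2.372  0.979  0.169 -2.957]
0.0 [0.458 0.181 0.283] toolz [ 0.68  0.1  -0.72] toolx [0.72 0.09 0.69]
0.1 [0.467 0.185 0.29 ] toolz [ 0.68  0.13 -0.72] toolx [0.5  0.63 0.59]
0.2 [0.479 0.189 0.291] toolz [ 0.68  0.15 -0.72] toolx [0.1  0.95 0.3 ]
0.3 [0.492 0.194 0.284] toolz [ 0.67  0.17 -0.73] toolx [-0.34  0.94 -0.1 ]
0.4 [0.506 0.201 0.272] toolz [ 0.66  0.17 -0.73] toolx [-0.66  0.59 -0.46]
0.5 [0.52  0.21  0.255] toolz [ 0.65  0.17 -0.74] toolx [-0.75  0.02 -0.66]
0.6 [0.534 0.222 0.235] toolz [ 0.65  0.15 -0.75] toolx [-0.56 -0.57 -0.6 ]
0.7 [0.548 0.236 0.212] toolz [ 0.65  0.14 -0.75] toolx [-0.15 -0.94 -0.3 ]
0.8 [0.56  0.252 0.19 ] toolz [ 0.66  0.12 -0.74] toolx [ 0.32 -0.94  0.13]
0.9 [0.57  0.271 0.168] toolz [ 0.67  0.1  -0.73] toolx [ 0.65 -0.54  0.53]
1.0 [0.58  0.293 0.15 ] toolz [ 0.7   0.09 -0.71] toolx [0.7  0.09 0.71]
[-0.07  0.57 -0.83  2.18  1.88  0.81  2.53]
```

Call:
apply_moves(
  rows=[
    [[0, 0, 0.02], [0, 0, -0.06]],
    [[0, 0, 0.04], [0, 0, -0.12]],
    [[0, 0, 0.06], [0, 0, -0.18]],
    [[0, 0, 0.08], [0, 0, -0.24]],
    [[0, 0, 0.1], [0, 0, -0.3]],
    [[0, 0, 0.12], [0, 0, -0.36]],
    [[0, 0, 0.14], [0, 0, -0.42]],
    [[0, 0, 0.15], [0, 0, -0.47]],
    [[0, 0, 0.17], [0, 0, -0.5]],
  ],
)

```text
clock: 7.58
tcp_pos: [0.4862, 0.1859, 0.2493]
orientation: [1.665, 1.922, 0.771]
contact_force: [-0.1, -0.1, 0.2]
grip_width: 0.0202
gripper_force: 34.8
```

```bash
cat > st.py <<'E'
from kin import *
from mv import *
import sys
o=telemetry.get_obs();m=R.from_rotvec(o["orientation"]).as_matrix();print(o["tcp_pos"].round(4),"x",m[:,0].round(2),"z",m[:,2].round(2),o["joints"].round(2),o["contact_force"].round(1),o["grip_width"].round(4))
E
python3 st.py
```

```text
Traceback (most recent call last):
  File "st.py", line 4, in <module>
    o=telemetry.get_obs();m=R.from_rotvec(o["orientation"]).as_matrix();print(o["tcp_pos"].round(4),"x",m[:,0].round(2),"z",m[:,2].round(2),o["joints"].round(2),o["contact_force"].round(1),o["grip_width"].round(4))
                                                                                                                                                                                             ^^^^^^^^^^^^^^^^^^^^^
AttributeError: 'float' object has no attribute 'round'
```

Call:
apply_moves(
  rows=[
    [[0, 0, 0.02], [0, 0, -0.06]],
    [[0, 0, 0.04], [0, 0, -0.12]],
    [[0, 0, 0.06], [0, 0, -0.18]],
    [[0, 0, 0.08], [0, 0, -0.24]],
    [[0, 0, 0.1], [0, 0, -0.3]],
    [[0, 0, 0.12], [0, 0, -0.36]],
    [[0, 0, 0.14], [0, 0, -0.42]],
    [[0, 0, 0.15], [0, 0, -0.47]],
    [[0, 0, 0.17], [0, 0, -0.5]],
  ],
)

```text
clock: 8.7
tcp_pos: [0.5151, 0.1904, 0.218]
orientation: [-0.172, 2.379, 0.074]
contact_force: [-0.7, -0.1, 0.1]
grip_width: 0.0197
gripper_force: 34.8
```

```bash
sed -i 's/o\["grip_width"\].round(4)/o["grip_width"]/' st.py; python3 st.py
```

```text
[0.5151 0.1904 0.218 ] x [-0.72 -0.1  -0.69] z [ 0.68  0.1  -0.73] [ 0.39  0.31 -1.15  2.34  1.72  0.61 -0.42] [-0.7 -0.1  0.1] 0.01967936307939431
```

Call:
apply_moves(
  rows=[
    [[0, 0, 0.02], [0, 0, -0.06]],
    [[0, 0, 0.04], [0, 0, -0.12]],
    [[0, 0, 0.06], [0, 0, -0.18]],
    [[0, 0, 0.08], [0, 0, -0.24]],
    [[0, 0, 0.1], [0, 0, -0.3]],
    [[0, 0, 0.12], [0, 0, -0.36]],
    [[0, 0, 0.14], [0, 0, -0.42]],
    [[0, 0, 0.15], [0, 0, -0.47]],
    [[0, 0, 0.17], [0, 0, -0.5]],
  ],
)

```text
clock: 9.82
tcp_pos: [0.5441, 0.1949, 0.1872]
orientation: [-1.883, 1.629, -0.645]
contact_force: [-0.6, -0.4, 0.6]
grip_width: 0.0199
gripper_force: 34.8
```

```bash
python3 st.py; python3 -c "
from mv import *
go([.572,.291,.145],rot(.133,.785))"
```

```text
[0.5441 0.1949 0.1872] x [ 0.15 -0.99 -0.  ] z [ 0.68  0.1  -0.73] [ 0.17  0.37 -0.89  2.32  1.86  0.6   1.03] [-0.6 -0.4  0.6] 0.019860803908624373
t 9.82 shift [-0.3637, -0.0042, 0.2376] turn [0.004, 0.0096, -0.4977]
```

Call:
apply_moves(
  rows=[
    [[-0.04, 0, 0.03], [0, 0, -0.06]],
    [[-0.08, 0, 0.06], [0, 0, -0.12]],
    [[-0.12, 0, 0.09], [0, 0, -0.18]],
    [[-0.16, 0, 0.12], [0, 0, -0.24]],
    [[-0.2, 0, 0.15], [0, 0, -0.3]],
    [[-0.25, 0, 0.18], [0, 0, -0.36]],
    [[-0.3, 0, 0.21], [0, 0, -0.42]],
    [[-0.34, 0, 0.23], [0, 0, -0.47]],
    [[-0.364, -0.004, 0.238], [0.004, 0.01, -0.498]],
    [[-0.364, -0.004, 0.238], [0.004, 0.01, -0.498]],
  ],
)

```text
clock: 11.08
tcp_pos: [0.5716, 0.2926, 0.1455]
orientation: [-2.849, -0.188, -1.181]
contact_force: [-0.2, 0.2, -0.6]
grip_width: 0.0198
gripper_force: 34.8
```

```bash
cat > ov.py <<'E'
# overlay: predicted vial in the hand and its home in the rest
from mv import *
import sys
x0=-.029; rp=[.5877,.2936,.1327]; sg,d=.047,.017
s=Cam("scene");t=Cam("top");o=telemetry.get_obs();Rt=R.from_rotvec(o["orientation"]);p=o["tcp_pos"]
c_,s_=np.cos(rp[2]),np.sin(rp[2]); seat=np.array([rp[0]+x0*c_,rp[1]+x0*s_,.024]); ax=np.array([c_,s_,1])/2**.5
b=p+Rt.apply([-sg,0,d]); print("tcp",p.round(4),"base",b.round(4),"seat",seat.round(4),"joints",o["joints"].round(2))
out=[]
for c,u,v in((s,150,180),(t,165,155)):
    i=cv2.convertScaleAbs(c.crop(u,v,80,100,5),alpha=1.2)
    for P,Q,col in((b,b+.069*Rt.apply([1,0,0]),(0,0,255)),(seat,seat+.069*ax,(0,255,0))):
        q=((c.proj([P,Q])-[u-.5,v-.5])*5-.5).astype(int); cv2.circle(i,tuple(map(int,q[0])),3,col,1);cv2.drawMarker(i,tuple(map(int,q[1])),col,0,6)
    out.append(i)
cv2.imwrite(sys.argv[1],np.hstack(out))
E
python3 ov.py pics/m6.png
```

```text
tcp [0.5719 0.2922 0.1465] base [0.5509 0.2896 0.1012] seat [0.559  0.2898 0.024 ] joints [-0.24  0.51 -0.64  2.2   1.89  0.72  2.44]
```

View pics/m6.png

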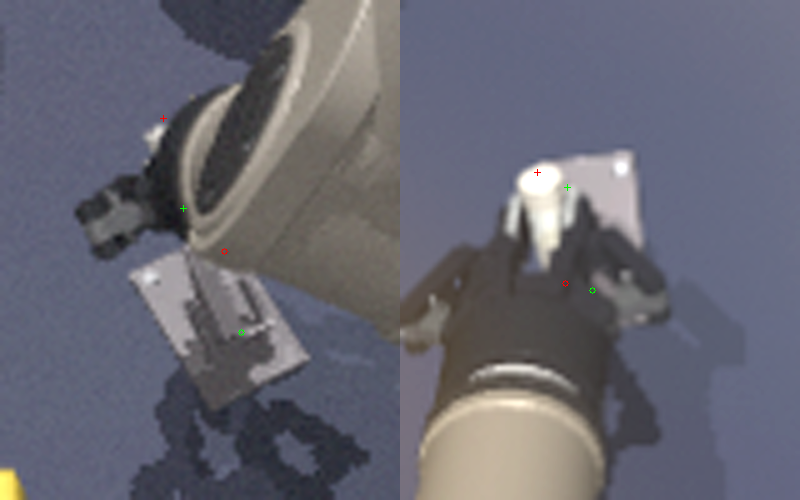

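The picture shows the vial held at 45° above the rest, its cap at top-crop (541,178), about 1 px from the prediction at (537,172). In the scene crop the rest's foot centre is near (245,340), against a predicted seat at (241,332). I'll shift y by about 1 mm and lower.

```bash
cat > tgt.py <<'E'
from mv import *
import sys
ds,dn=float(sys.argv[1]),float(sys.argv[2])
y=.1327;c,s=np.cos(y),np.sin(y);seat=np.array([.559,.2908,.024]);ax=np.array([c,s,1])/2**.5;n=np.array([-c,-s,1])/2**.5
Rt=rot(y,np.pi/4)
go(seat+ax*ds+n*dn-Rt.apply([-.048,0,.017]),Rt)
E
python3 tgt.py .014 .012;python3 tgt.py .006 .003
```

```text
t 11.18 shift [-0.1356, -0.0007, 0.1937] turn [-0.0003, -0.0006, -0.0013]
t 11.18 shift [-0.1676, -0.0005, 0.2296] turn [-0.0003, -0.0006, -0.0013]
```

Call:
apply_moves(
  rows=[
    [[-0.04, 0, 0.06], [0, 0, -0.001]],
    [[-0.08, -0.001, 0.12], [0, 0, -0.001]],
    [[-0.11, -0.001, 0.16], [0, 0, -0.001]],
    [[-0.136, -0.001, 0.194], [0, 0, -0.001]],
    [[-0.15, -0.001, 0.21], [0, 0, -0.001]],
    [[-0.16, -0.001, 0.22], [0, 0, -0.001]],
    [[-0.168, -0.001, 0.23], [0, 0, -0.001]],
    [[-0.168, -0.001, 0.23], [0, 0, -0.001]],
  ],
)

```text
clock: 12.18
tcp_pos: [0.583, 0.2952, 0.0777]
orientation: [-2.844, -0.189, -1.184]
contact_force: [-0.1, 0.2, -0.3]
grip_width: 0.0197
gripper_force: 34.8
```

```bash
python3 st.py; python3 tgt.py .0 .0
```

```text
[0.583  0.2952 0.0777] x [0.7  0.09 0.71] z [ 0.7  0.1 -0.7] [-0.24  0.67 -0.62  2.19  2.07  0.82  2.3 ] [-0.1  0.2 -0.3] 0.01970527841901968
t 12.18 shift [-0.0289, 0.005, 0.015] turn [-0.0011, -0.0013, -0.0004]
```

Call:
apply_moves(
  rows=[
    [[0, 0.004, 0.004], [0, 0, 0]],
    [[0, 0.004, 0.008], [0, 0, 0]],
    [[0, 0.004, 0.012], [0, 0, 0]],
    [[0, 0.004, 0.012], [0, 0, 0]],
  ],
)

```text
clock: 12.68
tcp_pos: [0.5853, 0.2946, 0.0757]
orientation: [-2.844, -0.189, -1.185]
contact_force: [-0.2, -0.1, -0.4]
grip_width: 0.02
gripper_force: 34.8
```

Call:
apply_moves(
  rows=[
    [[-0.008, 0, 0], [0, 0, 0]],
    [[-0.016, 0, 0], [0, 0, 0]],
    [[-0.02, 0, 0], [0, 0, 0]],
    [[-0.02, 0, 0], [0, 0, 0]],
  ],
)

```text
clock: 13.18
tcp_pos: [0.5815, 0.2941, 0.0718]
orientation: [-2.845, -0.19, -1.184]
contact_force: [-0.3, -0.2, -0.1]
grip_width: 0.0199
gripper_force: 34.8
```

Call:
apply_moves(
  rows=[
    [[0, 0, 0.004], [0, 0, 0]],
    [[0, 0, 0.008], [0, 0, 0]],
    [[0, 0, 0.008], [0, 0, 0]],
  ],
)

```text
clock: 13.55
tcp_pos: [0.5832, 0.2944, 0.0708]
orientation: [-2.844, -0.189, -1.185]
contact_force: [-0.9, -0.6, 2.1]
grip_width: 0.0198
gripper_force: 35.5
```

Call:
apply_moves(
  rows=[
    [[-0.006, 0, 0], [0, 0, 0]],
    [[-0.012, 0, 0], [0, 0, 0]],
    [[-0.012, 0, 0], [0, 0, 0]],
  ],
)

```text
clock: 13.92
tcp_pos: [0.5826, 0.2944, 0.0699]
orientation: [-2.842, -0.188, -1.19]
contact_force: [2.3, 0.5, 5.5]
grip_width: 0.02
gripper_force: 35.3
```

```bash
python3 tgt.py .0 .0
```

```text
t 13.93 shift [-0.0054, 0.0016, -0.0058] turn [-0.001, -0.0025, -0.0007]
```

Both the spine and the foot are felt, within 1.5 mm of the model. I release.

Call:
apply_moves(
  rows=[
    [[0, 0, 0], [0, 0, 0]],
    [[0, 0, 0], [0, 0, 0]],
    [[0, 0, 0], [0, 0, 0]],
    [[0, 0, 0], [0, 0, 0]],
  ],
  jaw=0.1,
)

```text
clock: 14.42
tcp_pos: [0.5808, 0.2939, 0.0683]
orientation: [-2.845, -0.189, -1.184]
contact_force: [0.7, 1.3, 1.2]
grip_width: 0.0472
gripper_force: 0.0
```

```bash
python3 st.py; cat > plan2.py <<'E'
from kin import *
from mv import rot,telemetry
q0=telemetry.get_obs()["joints"]
# back off then candidates for regrasp
p,m=fk(q0);print("model",p,telemetry.get_obs()["tcp_pos"])
y=.1327;Rt=rot(y,np.pi/4);Z=Rt.as_matrix()[:,2]
qb=sim(q0,telemetry.get_obs()["tcp_pos"]-.07*Z,Rt); print("backed",qb.round(2))
qu=sim(q0,telemetry.get_obs()["tcp_pos"]-.05*Z+[-.0,0,.12],Rt); print("up",qu.round(2))
seat=np.array([.559,.2908,.024]);c,s=np.cos(y),np.sin(y);ax=np.array([c,s,1])/2**.5
for sg in(.045,.052):
  for nm,tl in(("vert",0),("b22",-.4),("b45",-np.pi/4)):
    for fl in(0,1):
      Rg=rot(y,tl)*R.from_euler('z',np.pi*fl); P=seat+ax*sg-.01*Rg.as_matrix()[:,2]
      S=sols(P,Rg,80)
      if len(S):
        mg=np.minimum(S-lo,hi-S).min(1);i=np.argmax(mg);print(sg,nm,fl,P.round(3),S[i].round(2),mg[i].round(2))
E
python3 plan2.py
```

```text
[0.5808 0.2939 0.0683] x [0.7  0.09 0.71] z [ 0.7  0.1 -0.7] [-0.24  0.69 -0.62  2.2   2.1   0.84  2.28] [0.7 1.3 1.2] 0.047197286225516055
model [0.58087106 0.29648521 0.06929219] [0.58081356 0.29391505 0.06825488]
backed [-0.26  0.54 -0.67  2.29  1.97  0.81  2.3 ]
up [-0.22  0.31 -0.66  2.21  1.62  0.64  2.66]
0.045 vert 0 [0.591 0.295 0.066] [-1.06  0.82  0.76  1.76 -0.72  0.87 -1.41] 0.65
0.045 vert 1 [0.591 0.295 0.066] [-0.09  0.77 -0.68  1.69  0.59  0.89  0.68] 0.72
0.045 b22 0 [0.594 0.296 0.065] [-0.45  0.85 -0.07  1.41 -0.1   1.26 -1.9 ] 0.66
0.045 b22 1 [0.594 0.296 0.065] [-0.46  0.85 -0.06  1.41 -0.1   1.26  1.25] 0.66
0.045 b45 0 [0.598 0.296 0.063] [-0.37  1.08 -0.17  1.08 -0.12  1.72 -1.92] 0.2
0.045 b45 1 [0.598 0.296 0.063] [-0.38  1.08 -0.16  1.08 -0.12  1.72  1.22] 0.2
0.052 vert 0 [0.595 0.296 0.071] [-1.05  0.81  0.76  1.74 -0.71  0.88 -1.41] 0.66
0.052 vert 1 [0.595 0.296 0.071] [-0.11  0.76 -0.65  1.68  0.56  0.9   0.71] 0.73
0.052 b22 0 [0.599 0.296 0.07 ] [-0.45  0.85 -0.07  1.39 -0.1   1.28 -1.9 ] 0.64
0.052 b22 1 [0.599 0.296 0.07 ] [-0.47  0.85 -0.04  1.39 -0.12  1.28  1.26] 0.64
0.052 b45 0 [0.602 0.297 0.068] [-0.38  1.08 -0.16  1.07 -0.12  1.74 -1.92] 0.18
0.052 b45 1 [0.602 0.297 0.068] [-0.38  1.08 -0.16  1.07 -0.12  1.74  1.22] 0.18
```

```bash
cat > plan3.py <<'E'
from kin import *
from mv import rot,telemetry
q0=telemetry.get_obs()["joints"];y=.1327
F=R.from_euler('z',np.pi)
seat=np.array([.559,.2908,.024]);c,s=np.cos(y),np.sin(y);ax=np.array([c,s,1])/2**.5
best=lambda S:S[np.argmax(np.minimum(S-lo,hi-S).min(1))]
pan=np.array([.622,.037,.044])
for tl in(-.3,-.4,-.5,-.6):
  Rg=rot(y,tl)*F; P=seat+ax*.047-.006*Rg.as_matrix()[:,2]
  S=sols(P,Rg,60);S=S[abs(S[:,4])<1.3]; q=best(S); S2=sols(P-.08*Rg.as_matrix()[:,2],Rg,60);S2=S2[abs(S2[:,4])<1.3];q2=best(S2)
  print(tl,"grasp",q.round(2),np.minimum(q-lo,hi-q).min().round(2),"pre",q2.round(2),np.minimum(q2-lo,hi-q2).min().round(2))
  for py in(0,-.3,.133):
   for px in(-.0,.02):
    Rp=rot(py,tl+np.pi/4)*F;Pp=pan+[px,0,.047]-.006*Rp.as_matrix()[:,2]
    S=sols(Pp,Rp,60);S=S[abs(S[:,4])<1.3] if len(S) else S
    if len(S): qq=best(S);print("   pan",py,px,Pp.round(3),qq.round(2),np.minimum(qq-lo,hi-qq).min().round(2))
E
python3 plan3.py
```

```text
Still running in the background as job /tmp/bash_jobs.1000/380ce72776dc (pid 1341). You'll get a notice when it ends.
```

```bash
cat /tmp/bash_jobs.1000/380ce72776dc/stdout; kill -- -$(cat /tmp/bash_jobs.1000/380ce72776dc/pid)
cat > plan3.py <<'E'
from kin import *
from mv import rot,telemetry
q0=telemetry.get_obs()["joints"];y=.1327
F=R.from_euler('z',np.pi)
seat=np.array([.559,.2908,.024]);c,s=np.cos(y),np.sin(y);ax=np.array([c,s,1])/2**.5
def near(p,Rt,q):
    r=least_squares(lambda x:np.r_[err(x,p,Rt)*100,.02*(x-q)],np.clip(q,lo+.04,hi-.04),bounds=(lo+.03,hi-.03),max_nfev=40); return r.x,np.linalg.norm(err(r.x,p,Rt)),np.minimum(r.x-lo,hi-r.x).min().round(2)
pan=np.array([.622,.037,.044]);Q=np.array([-.45,.85,-.07,1.41,-.1,1.26,1.25])
pr=lambda n,r:print(n,r[0].round(2),"err %.4f"%r[1],r[2],flush=True)
for tl in(-.3,-.4,-.5):
  Rg=rot(y,tl)*F;Z=Rg.as_matrix()[:,2]; P=seat+ax*.047-.006*Z
  g=near(P,Rg,Q);pr(("grasp",tl),g);pr("pre",near(P-.08*Z,Rg,g[0]))
  for py in(0,.133):
    Rp=rot(py,tl+np.pi/4)*F;Zp=Rp.as_matrix()[:,2];pr(("pan",py),near(pan+[0,0,.047]-.006*Zp,Rp,Q+[.5,0,0,0,0,0,0]));pr("panup",near(pan+[0,0,.147]-.006*Zp,Rp,Q+[.5,0,0,0,0,0,0]))
E
timeout 100 python3 plan3.py
```

```text
('grasp', -0.3) [-0.47  0.8  -0.06  1.49 -0.08  1.13  1.23] err 0.0000 0.79
pre [-0.47  0.75 -0.05  1.39 -0.08  1.28  1.23] err 0.0000 0.64
('pan', 0) [ 0.26  0.52 -0.57  2.13  1.43  0.36  0.07] err 0.0000 0.19
panup [ 0.19  0.32 -0.47  2.08  0.72  0.38  0.73] err 0.0000 0.21
('pan', 0.133) [ 0.3   0.52 -0.57  2.13  1.38  0.28  0.26] err 0.0000 0.11
panup [ 0.15  0.31 -0.38  2.08  0.45  0.31  1.13] err 0.0000 0.14
('grasp', -0.4) [-0.45  0.86 -0.07  1.41 -0.1   1.26  1.24] err 0.0000 0.66
pre [-0.45  0.82 -0.06  1.28 -0.1   1.41  1.24] err 0.0000 0.51
('pan', 0) [ 0.18  0.51 -0.47  2.07  0.95  0.36  0.52] err 0.0000 0.19
panup [ 0.09  0.33 -0.34  2.01  0.42  0.47  1.02] err 0.0000 0.3
('pan', 0.133) [ 0.18  0.5  -0.43  2.07  0.79  0.3   0.82] err 0.0000 0.13
panup [ 0.02  0.32 -0.22  2.02  0.2   0.44  1.36] err 0.0000 0.27
('grasp', -0.5) [-0.44  0.91 -0.07  1.32 -0.12  1.38  1.26] err 0.0000 0.54
pre [-0.43  0.89 -0.06  1.18 -0.12  1.54  1.25] err 0.0000 0.38
('pan', 0) [ 0.17  0.52 -0.44  2.    0.65  0.46  0.82] err 0.0000 0.29
panup [-0.07  0.34 -0.14  1.95  0.19  0.58  1.23] err 0.0000 0.41
('pan', 0.133) [ 0.32  0.56 -0.62  1.99  0.75  0.49  0.89] err 0.0000 0.32
panup [-0.02  0.34 -0.18  1.95  0.14  0.57  1.42] err 0.0000 0.4
```

Call:
apply_moves(
  rows=[
    [[0, 0, -0.07], [0, 0, 0]],
    [[0, 0, -0.16], [0, 0, 0]],
    [[0, 0, -0.24], [0, 0, 0]],
    [[0, 0, -0.28], [0, 0, 0]],
    [[0, 0, -0.28], [0, 0, 0]],
  ],
)

```text
clock: 15.05
tcp_pos: [0.5315, 0.2874, 0.1187]
orientation: [-2.843, -0.19, -1.186]
contact_force: [0.3, 0.3, -0.8]
grip_width: 0.0474
gripper_force: 0.0
```

```bash
cat > plan4.py <<'E'
from kin import *
from mv import rot,telemetry
q0=telemetry.get_obs()["joints"];qa=np.array([-.43,.89,-.06,1.18,-.12,1.54,1.25])
print(q0.round(2))
q=q0.copy()
for k in range(1,11):
    x=q0+(qa-q0)*k/10
    p,m=fk(x);q=sim(q,p,m,6);M=m.as_matrix();print(p.round(3),"x",M[:,0].round(2),"z",M[:,2].round(2),"j",x.round(2)[[3,5,6]],"sim",q.round(2))
E
timeout 60 python3 plan4.py
```

```text
[-0.26  0.54 -0.67  2.29  1.97  0.82  2.3 ]
[0.58  0.254 0.119] x [ 0.68 -0.22  0.7 ] z [ 0.7  -0.09 -0.71] j [2.18 0.89 2.19] sim [-0.26  0.59 -0.64  2.18  1.76  0.9   2.2 ]
[0.611 0.217 0.116] x [ 0.55 -0.5   0.67] z [ 0.64 -0.26 -0.72] j [2.07 0.96 2.09] sim [-0.25  0.63 -0.61  2.06  1.57  0.99  2.09]
[0.628 0.185 0.111] x [ 0.34 -0.71  0.62] z [ 0.52 -0.41 -0.75] j [1.96 1.03 1.98] sim [-0.24  0.67 -0.59  1.95  1.38  1.09  1.98]
[0.633 0.162 0.106] x [ 0.07 -0.82  0.57] z [ 0.37 -0.51 -0.78] j [1.85 1.11 1.88] sim [-0.23  0.71 -0.57  1.84  1.2   1.18  1.85]
[0.63  0.153 0.101] x [-0.2  -0.83  0.52] z [ 0.2  -0.55 -0.81] j [1.73 1.18 1.77] sim [-0.22  0.76 -0.55  1.73  1.02  1.27  1.72]
[0.624 0.159 0.098] x [-0.45 -0.76  0.47] z [ 0.02 -0.54 -0.84] j [1.62 1.25 1.67] sim [-0.21  0.8  -0.54  1.61  0.85  1.35  1.58]
[0.619 0.178 0.098] x [-0.64 -0.62  0.44] z [-0.14 -0.47 -0.87] j [1.51 1.32 1.56] sim [-0.2   0.84 -0.53  1.5   0.68  1.42  1.44]
[0.619 0.21  0.104] x [-0.78 -0.45  0.43] z [-0.28 -0.36 -0.89] j [1.4  1.4  1.46] sim [-0.2   0.87 -0.53  1.38  0.51  1.48  1.3 ]
[0.624 0.251 0.116] x [-0.85 -0.27  0.44] z [-0.39 -0.22 -0.89] j [1.29 1.47 1.35] sim [-0.19  0.91 -0.53  1.27  0.35  1.54  1.16]
[0.634 0.299 0.135] x [-0.87 -0.11  0.48] z [-0.47 -0.06 -0.88] j [1.18 1.54 1.25] sim [-0.19  0.95 -0.55  1.16  0.2   1.58  1.02]
```

Call:
apply_moves(
  rows=[
    [[0.1, 0, -0.1], [0, 0, 0]],
    [[0.25, 0, -0.2], [0, 0, 0]],
    [[0.34, 0, -0.24], [0, 0, 0]],
    [[0.34, 0, -0.24], [0, 0, 0]],
  ],
)

```text
clock: 15.55
tcp_pos: [0.5506, 0.2894, 0.2226]
orientation: [-2.841, -0.186, -1.189]
contact_force: [0.2, -0.9, -0.4]
grip_width: 0.047
gripper_force: 0.0
```

```bash
cat > nx.py <<'E'
from kin import *
from mv import *
import sys
qs=np.array([-.26,.54,-.67,2.29,1.97,.82,2.3]);qa=np.array([-.43,.89,-.06,1.18,-.12,1.54,1.25])
k,x,y,z=map(float,sys.argv[1:])
go([x,y,z],fk(qs+(qa-qs)*k)[1] if k<1 else rot(.1327,-.5)*R.from_euler('z',np.pi))
E
python3 st.py; python3 nx.py .4 .58 .25 .21
```

```text
[0.5506 0.2894 0.2226] x [0.7  0.09 0.71] z [ 0.71  0.1  -0.7 ] [-0.22  0.32 -0.66  2.2   1.64  0.64  2.64] [ 0.2 -0.9 -0.4] 0.04699970129775784
t 15.55 shift [0.0319, 0.1721, 0.1031] turn [-0.2415, 0.0207, 0.3838]
```

Call:
apply_moves(
  rows=[
    [[0.005, 0.03, 0.02], [-0.03, 0.003, 0.048]],
    [[0.01, 0.05, 0.035], [-0.06, 0.005, 0.096]],
    [[0.015, 0.08, 0.05], [-0.09, 0.008, 0.144]],
    [[0.02, 0.11, 0.065], [-0.12, 0.01, 0.19]],
    [[0.025, 0.13, 0.08], [-0.15, 0.013, 0.24]],
    [[0.03, 0.16, 0.09], [-0.18, 0.015, 0.288]],
    [[0.032, 0.17, 0.1], [-0.21, 0.018, 0.336]],
    [[0.032, 0.172, 0.103], [-0.24, 0.02, 0.384]],
    [[0.032, 0.172, 0.103], [-0.24, 0.02, 0.384]],
  ],
)

```text
clock: 16.68
tcp_pos: [0.5791, 0.2495, 0.206]
orientation: [2.176, -1.78, 0.963]
contact_force: [-0.1, -1.2, 0.0]
grip_width: 0.0468
gripper_force: 0.0
```

```bash
python3 st.py; python3 nx.py .7 .6 .27 .2
```

```text
[0.5791 0.2495 0.206 ] x [ 0.08 -0.82  0.57] z [ 0.37 -0.51 -0.78] [-0.39  0.58 -0.57  1.77  0.99  1.33  1.93] [-0.1 -1.2  0. ] 0.046809451904763405
t 16.68 shift [-0.0742, -0.0936, 0.0079] turn [-0.1706, 0.0265, 0.2499]
```

Call:
apply_moves(
  rows=[
    [[-0.015, -0.02, 0], [-0.034, 0.005, 0.05]],
    [[-0.03, -0.04, 0], [-0.068, 0.01, 0.1]],
    [[-0.045, -0.06, 0], [-0.1, 0.015, 0.15]],
    [[-0.06, -0.08, 0], [-0.136, 0.02, 0.2]],
    [[-0.074, -0.094, 0.008], [-0.17, 0.026, 0.25]],
    [[-0.074, -0.094, 0.008], [-0.17, 0.026, 0.25]],
  ],
)

```text
clock: 17.42
tcp_pos: [0.6003, 0.2682, 0.2004]
orientation: [1.107, -2.524, 0.556]
contact_force: [0.2, -0.1, -0.5]
grip_width: 0.047
gripper_force: 0.0
```

```bash
python3 st.py; python3 nx.py 1 .645 .300 .17
```

```text
[0.6003 0.2682 0.2004] x [-0.64 -0.62  0.44] z [-0.14 -0.47 -0.87] [-0.37  0.75 -0.46  1.37  0.54  1.59  1.47] [ 0.2 -0.1 -0.5] 0.04704475202800497
t 17.43 shift [-0.2484, -0.0289, 0.0205] turn [-0.1694, 0.035, 0.1784]
```

Call:
apply_moves(
  rows=[
    [[-0.06, -0.007, 0], [-0.034, 0.007, 0.036]],
    [[-0.12, -0.014, 0], [-0.068, 0.014, 0.07]],
    [[-0.18, -0.02, 0.01], [-0.1, 0.02, 0.107]],
    [[-0.22, -0.025, 0.015], [-0.136, 0.028, 0.142]],
    [[-0.248, -0.029, 0.02], [-0.169, 0.035, 0.178]],
    [[-0.248, -0.029, 0.02], [-0.169, 0.035, 0.178]],
  ],
)

```text
clock: 18.18
tcp_pos: [0.6441, 0.2994, 0.1701]
orientation: [0.179, -2.636, 0.047]
contact_force: [0.2, -0.5, -0.8]
grip_width: 0.047
gripper_force: 0.0
```

```bash
cat > ov2.py <<'E'
from mv import *
s=Cam("scene");t=Cam("top");o=telemetry.get_obs();Rt=R.from_rotvec(o["orientation"]);p=o["tcp_pos"]
y=.1327;c_,s_=np.cos(y),np.sin(y); seat=np.array([.559,.2908,.024]); ax=np.array([c_,s_,1])/2**.5
out=[]
for c,u,v in((s,150,180),(t,165,155)):
    i=cv2.convertScaleAbs(c.crop(u,v,80,100,5),alpha=1.2)
    q=((c.proj([seat,seat+.069*ax,p+Rt.apply([0,.02,.025]),p+Rt.apply([0,-.02,.025])])-[u-.5,v-.5])*5-.5).astype(int)
    for a,col in zip(q,((0,255,0),(0,255,255),(0,0,255),(0,0,255))): cv2.circle(i,tuple(map(int,a)),3,col,1)
    out.append(i)
cv2.imwrite("pics/m7.png",np.hstack(out))
Rg=rot(y,-.5)*R.from_euler('z',np.pi);Z=Rg.as_matrix()[:,2]
for d in(.07,.03,0): go(seat+ax*.047-.006*Z-d*Z,Rg)
E
python3 st.py; python3 ov2.py
```

```text
[0.6441 0.2994 0.1701] x [-0.87 -0.12  0.48] z [-0.47 -0.07 -0.88] [-0.25  0.92 -0.43  1.1   0.12  1.64  1.09] [ 0.2 -0.5 -0.8] 0.046979196159379705
t 18.27 shift [-0.0386, -0.002, 0.1959] turn [-0.0007, 0.0002, 0.0024]
t 18.27 shift [-0.0385, -0.0017, 0.3559] turn [-0.0007, 0.0002, 0.0024]
t 18.27 shift [-0.0385, -0.0014, 0.4759] turn [-0.0007, 0.0002, 0.0024]
```

View pics/m7.png

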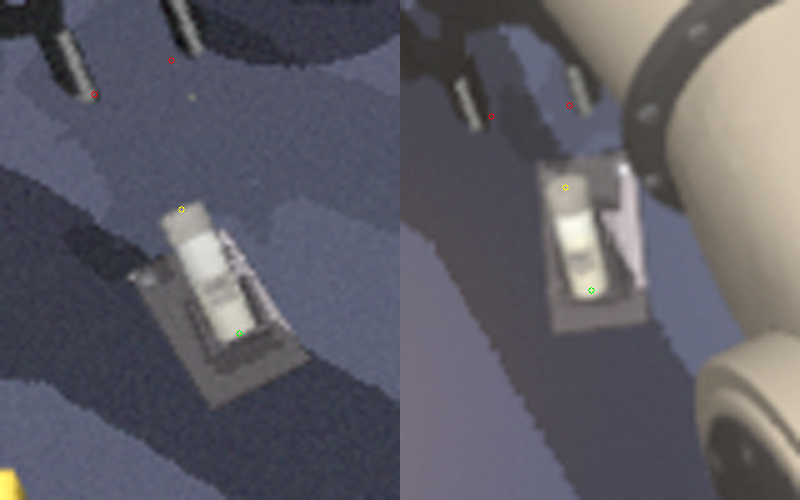

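The vial lies home in the rest (cap at top-crop (565,187), base (591,290)), in line with the prediction. I'll grip it from the cap end at about 51 mm.

Call:
apply_moves(
  rows=[
    [[-0.04, -0.002, 0.1], [0, 0, 0.002]],
    [[-0.04, -0.002, 0.2], [0, 0, 0.002]],
    [[-0.043, -0.001, 0.28], [0, 0, 0.002]],
    [[-0.043, -0.001, 0.35], [0, 0, 0.002]],
    [[-0.043, -0.001, 0.42], [0, 0, 0.002]],
    [[-0.043, -0.001, 0.461], [0, 0, 0.002]],
    [[-0.043, -0.001, 0.461], [0, 0, 0.002]],
    [[-0.043, -0.001, 0.461], [0, 0, 0.002]],
  ],
)

```text
clock: 19.27
tcp_pos: [0.5995, 0.2961, 0.066]
orientation: [0.169, -2.639, 0.044]
contact_force: [-0.6, 0.1, 0.6]
grip_width: 0.047
gripper_force: 0.0
```

```bash
python3 st.py; sed -i 's/^for d in.*/go(seat+ax*.051-.006*Z,Rg)/' ov2.py; sed -n '/^Rg/,$p' ov2.py > /tmp/x; (echo 'from mv import *
y=.1327;c_,s_=np.cos(y),np.sin(y); seat=np.array([.559,.2908,.024]); ax=np.array([c_,s_,1])/2**.5'; cat /tmp/x) > g.py; python3 g.py
```

```text
[0.5995 0.2961 0.066 ] x [-0.87 -0.11  0.48] z [-0.47 -0.06 -0.88] [-0.24  0.95 -0.43  1.29  0.14  1.42  1.06] [-0.6  0.1  0.6] 0.04695566927092614
t 19.27 shift [0.0056, 0.0002, 0.0061] turn [0.0005, 0.0007, -0.0013]
```

Close.

Call:
apply_moves(
  rows=[
    [[0, 0, 0], [0, 0, 0]],
    [[0, 0, 0], [0, 0, 0]],
    [[0, 0, 0], [0, 0, 0]],
    [[0, 0, 0], [0, 0, 0]],
    [[0, 0, 0], [0, 0, 0]],
    [[0, 0, 0], [0, 0, 0]],
  ],
  jaw=-1,
  newtons=40,
)

```text
clock: 20.02
tcp_pos: [0.5995, 0.2962, 0.0659]
orientation: [0.169, -2.639, 0.044]
contact_force: [3.4, 0.7, 5.3]
grip_width: 0.021
gripper_force: 39.0
```

Call:
apply_moves(
  rows=[
    [[0.01, 0, -0.02], [0, 0, 0]],
    [[0.04, 0, -0.07], [0, 0, 0]],
    [[0.1, 0, -0.18], [0, 0, 0]],
    [[0.19, 0, -0.35], [0, 0, 0]],
    [[0.24, 0, -0.44], [0, 0, 0]],
    [[0.24, 0, -0.44], [0, 0, 0]],
  ],
)

```text
clock: 20.78
tcp_pos: [0.5995, 0.297, 0.1939]
orientation: [0.17, -2.642, 0.042]
contact_force: [-0.4, -0.9, -1.9]
grip_width: 0.0214
gripper_force: 39.0
```

```bash
python3 st.py; cat > pn.py <<'E'
from mv import *
import sys
# pan centre from ellipse of the pan in both pictures is ~(.622,.037); vial axis through grasp, base 51 mm below
h=float(sys.argv[1]);x,y=float(sys.argv[2]),float(sys.argv[3])
F=R.from_euler('z',np.pi);Rp=rot(.1,np.pi/4-.5)*F;Z=Rp.as_matrix()[:,2]
go(np.array([x,y,.044+h+.051])-.006*Z,Rp)
E
python3 pn.py .12 .622 .037
```

```text
[0.5995 0.297  0.1939] x [-0.87 -0.11  0.47] z [-0.47 -0.06 -0.88] [-0.23  0.82 -0.45  1.23  0.1   1.59  1.05] [-0.4 -0.9 -1.9] 0.02139135920744631
t 20.77 shift [0.0963, -1.0425, -0.0712] turn [-0.0007, -0.2483, 0.0093]
```

Call:
apply_moves(
  rows=[
    [[0.02, -0.15, -0.01], [0, -0.03, 0]],
    [[0.03, -0.3, -0.03], [0, -0.07, 0]],
    [[0.05, -0.45, -0.04], [0, -0.11, 0.004]],
    [[0.07, -0.6, -0.05], [0, -0.15, 0.005]],
    [[0.08, -0.8, -0.06], [0, -0.19, 0.007]],
    [[0.09, -1, -0.07], [0, -0.22, 0.009]],
    [[0.096, -1, -0.071], [0, -0.248, 0.009]],
    [[0.096, -1, -0.071], [0, -0.248, 0.009]],
    [[0.096, -1, -0.071], [0, -0.248, 0.009]],
  ],
)

```text
clock: 21.9
tcp_pos: [0.6183, 0.0477, 0.2177]
orientation: [-0.148, 2.859, 0.016]
contact_force: [0.7, 0.6, 1.0]
grip_width: 0.021
gripper_force: 39.1
```

```bash
python3 st.py; python3 pn.py .06 .622 .037; cat > ov3.py <<'E'
from mv import *
import sys
s=Cam("scene");t=Cam("top");o=telemetry.get_obs();Rt=R.from_rotvec(o["orientation"]);p=o["tcp_pos"]
g=p+Rt.apply([0,0,.006]);a=Rt.apply([-np.sin(np.pi/4-.5),0,-np.cos(np.pi/4-.5)]);print("axis",a.round(3),"base",(g-.051*a).round(4))
out=[]
for c,u,v in((s,240,130),(t,255,140)):
    i=cv2.convertScaleAbs(c.crop(u,v,80,100,5),alpha=.9)
    q=((c.proj([g-.051*a,g+.018*a,[.622,.037,.044]])-[u-.5,v-.5])*5-.5).astype(int)
    for k,col in zip(q,((0,0,255),(0,128,255),(0,160,0))): cv2.circle(i,tuple(map(int,k)),3,col,1)
    out.append(i)
cv2.imwrite(sys.argv[1],np.hstack(out))
E
python3 ov3.py pics/m8.png
```

```text
[0.6183 0.0477 0.2177] x [-0.96 -0.1  -0.27] z [ 0.27  0.02 -0.96] [ 0.15  0.34 -0.42  1.91  0.28  0.65  1.25] [0.7 0.6 1. ] 0.02103843047482947
t 21.9 shift [0.0593, -0.0431, 0.2202] turn [-0.0008, -0.0022, 0.0011]
axis [0.006 0.004 1.   ] base [0.6202 0.0478 0.1611]
```

View pics/m8.png

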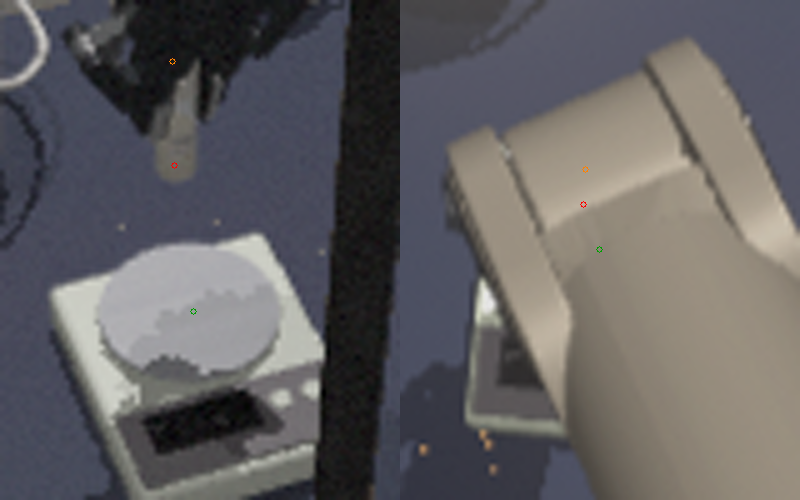

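The tube hangs upright at scene-crop (175,165), with its base where predicted. The pan ellipse is centred near (188,308). I lower it.

```bash
python3 pn.py .013 .622 .037
```

```text
t 22.0 shift [0.1137, -0.0431, 0.4008] turn [-0.0008, -0.0019, 0.0011]
```

Call:
apply_moves(
  rows=[
    [[0.03, -0.02, 0.1], [0, -0.001, 0.001]],
    [[0.055, -0.04, 0.2], [0, -0.002, 0.001]],
    [[0.085, -0.043, 0.3], [0, -0.002, 0.001]],
    [[0.1, -0.043, 0.36], [0, -0.002, 0.001]],
    [[0.114, -0.043, 0.4], [0, -0.002, 0.001]],
    [[0.114, -0.043, 0.4], [0, -0.002, 0.001]],
    [[0.114, -0.043, 0.4], [0, -0.002, 0.001]],
  ],
)

```text
clock: 22.88
tcp_pos: [0.6204, 0.0358, 0.1149]
orientation: [-0.141, 2.85, 0.016]
contact_force: [0.0, 0.1, -0.5]
grip_width: 0.0213
gripper_force: 39.1
```

Call:
apply_moves(
  rows=[
    [[0.002, 0, 0.008], [0, 0, 0]],
    [[0.004, 0, 0.015], [0, 0, 0]],
    [[0.007, 0, 0.023], [0, 0, 0]],
    [[0.009, 0, 0.031], [0, 0, 0]],
    [[0.009, 0, 0.031], [0, 0, 0]],
  ],
)

```text
clock: 23.5
tcp_pos: [0.6197, 0.0355, 0.1058]
orientation: [-0.141, 2.852, 0.016]
contact_force: [-0.0, 0.4, -0.0]
grip_width: 0.0212
gripper_force: 39.1
```

```bash
python3 st.py; python3 pn.py 0 .622 .037
```

```text
[0.6197 0.0355 0.1058] x [-0.95 -0.09 -0.28] z [ 0.28  0.02 -0.96] [ 0.08  0.49 -0.31  2.    0.42  0.42  1.13] [-0.   0.4 -0. ] 0.021239575654514856
t 23.5 shift [0.0027, 0.0052, 0.0201] turn [-0.0011, 0.0003, -0.0003]
```

1 mm steps until contact.

Call:
apply_moves(
  rows=[
    [[0.001, 0.004, 0.004], [0, 0, 0]],
    [[0.002, 0.004, 0.008], [0, 0, 0]],
    [[0.003, 0.004, 0.012], [0, 0, 0]],
    [[0.003, 0.004, 0.012], [0, 0, 0]],
  ],
)

```text
clock: 24.0
tcp_pos: [0.6198, 0.0365, 0.1028]
orientation: [-0.141, 2.852, 0.016]
contact_force: [0.7, 0.3, -0.1]
grip_width: 0.0211
gripper_force: 39.1
```

Call:
apply_moves(
  rows=[
    [[0.001, 0, 0.004], [0, 0, 0]],
    [[0.001, 0, 0.004], [0, 0, 0]],
    [[0.001, 0, 0.004], [0, 0, 0]],
  ],
)

```text
clock: 24.38
tcp_pos: [0.6199, 0.0365, 0.1019]
orientation: [-0.141, 2.852, 0.016]
contact_force: [0.1, -0.2, -0.1]
grip_width: 0.0212
gripper_force: 39.1
```

Call:
apply_moves(
  rows=[
    [[0.001, 0, 0.004], [0, 0, 0]],
    [[0.001, 0, 0.004], [0, 0, 0]],
    [[0.001, 0, 0.004], [0, 0, 0]],
  ],
)

```text
clock: 24.75
tcp_pos: [0.6199, 0.0365, 0.1008]
orientation: [-0.14, 2.852, 0.016]
contact_force: [-0.2, 0.5, -0.3]
grip_width: 0.0211
gripper_force: 39.1
```

Call:
apply_moves(
  rows=[
    [[0.001, 0, 0.004], [0, 0, 0]],
    [[0.001, 0, 0.004], [0, 0, 0]],
    [[0.001, 0, 0.004], [0, 0, 0]],
  ],
)

```text
clock: 25.12
tcp_pos: [0.6202, 0.0366, 0.1001]
orientation: [-0.141, 2.851, 0.016]
contact_force: [-0.3, -0.1, 2.3]
grip_width: 0.0212
gripper_force: 39.4
```

Contact at 2 N; I release.

Call:
apply_moves(
  rows=[
    [[0, 0, 0], [0, 0, 0]],
    [[0, 0, 0], [0, 0, 0]],
    [[0, 0, 0], [0, 0, 0]],
    [[0, 0, 0], [0, 0, 0]],
  ],
  jaw=0.1,
)

```text
clock: 25.62
tcp_pos: [0.6199, 0.0365, 0.0997]
orientation: [-0.141, 2.852, 0.016]
contact_force: [-0.0, 0.6, 1.0]
grip_width: 0.0467
gripper_force: 0.0
```

Call:
apply_moves(
  rows=[
    [[0, 0, -0.05], [0, 0, 0]],
    [[0, 0, -0.15], [0, 0, 0]],
    [[0, 0, -0.3], [0, 0, 0]],
    [[0, 0, -0.5], [0, 0, 0]],
    [[0, 0, -0.5], [0, 0, 0]],
    [[0, 0, -0.5], [0, 0, 0]],
  ],
)

```text
clock: 26.38
tcp_pos: [0.5845, 0.0331, 0.2201]
orientation: [-0.14, 2.851, 0.015]
contact_force: [0.1, -0.4, -0.6]
grip_width: 0.0467
gripper_force: 0.0
```

```bash
python3 st.py; python3 - <<'E'
from h import *
s=Cam("scene")
i=s.crop(240,130,80,100,5)
q=((s.proj([[.622,.037,.044],[.622,.037,.113]])-[239.5,129.5])*5-.5).astype(int)
for k in q: cv2.circle(i,tuple(map(int,k)),3,(0,0,255),1)
cv2.imwrite("pics/m9.png",i)
E
```

```text
[0.5845 0.0331 0.2201] x [-0.95 -0.09 -0.28] z [ 0.28  0.02 -0.96] [ 0.2   0.28 -0.44  1.99  0.26  0.62  1.27] [ 0.1 -0.4 -0.6] 0.046661591533039184
```

View pics/m9.png

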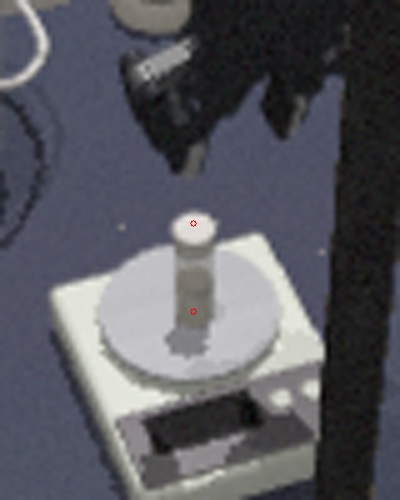

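The vial stands upright on the pan with its cap up at (193,225) and its base near (193,315). The gripper is clear, so I hand in.

```bash
python3 -c "
from bench import job; print(job.hand_in())"
```

```text
the job is handed in; nothing more can be done
None
```

The vial was plucked from the tray, laid home in the sloping rest and released, then regripped from the cap end and set upright on the balance pan, and the job is handed in at about 26 s; I was not shown the verdict.

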